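# Turn the weighing tub over and tare it on the counting scale

## Task

The square steel weighing tub stands mouth-down on the green rubber mat. Turn it the right way up gently, without letting it topple or drop, and stand it mouth-up in the middle of the scale's blue pan; once it stands there released, press the scale's orange tare key fully down and let it come up again. Do not bang or lean on the scale, and leave the two brass weights on the mat and the multimeter behind it where they are.

Things in the scene. Friction and masses are not known exactly. Their poses are not given: they have to be found in the camera images.
- tub: square steel weighing tub, open at one end, blue band near the mouth; outside 60 x 60 mm, 80 mm long, flat sides (it also rests steadily lying on one), walls and closed end 3 mm, about 220 g. Origin: centre of the mouth, in the plane of the rim; z runs from the mouth to the closed end: up at the start (mouth-down), down when mouth-up. x and y are square to its sides
- tub_base (a point): centre of the outside of the tub's closed end, 80 mm from the origin along the tub's z
- mat: thin green rubber mat on the bench, 220 (x) x 260 (y) x 3 mm, fixed; origin at the centre of its underside, on the bench
- scale: white counting scale, fixed, foot 340 x 340 mm, origin under its centre on the bench, keys towards its -x. Blue pan 230 (x) x 300 (y) mm, top at z = 118 mm. Key panel slopes at 36 degrees, from x = -170, z = 39 up to x = -94, z = 95 mm. At the back a pillar (x = 140 to 170, 50 mm wide) carries the display head: x = 118 to 178, y = -120 to 120, z = 300 to 362 mm
- pan (a point): centre of the top of the blue pan, 20 mm behind the scale's origin (scale frame x = +20, y = 0, z = 118 mm)
- tare_top (a point): centre of the top face of the orange tare key, 26 x 32 mm, 7 mm proud of the sloping panel at its right-hand end (scale frame x = -137, y = -105, z = 73 mm). It goes down square to the panel, along (0.593, 0, -0.805) in the scale frame; the other keys are printed flat
- tare (a joint): travel of the tare key in m: 0 up, 0.005 fully down; a spring of 1.1 N per mm (5.5 N fully down) brings it up again
- weight_500g: brass knob weight 38 mm across, 71 mm high, origin under its centre, near a far corner of the mat; leave alone
- weight_200g: brass knob weight 29 mm across, 52 mm high, origin under its centre, near the other far corner of the mat; leave alone
- multimeter: yellow and black multimeter lying flat behind the mat, 75 (x) x 150 (y) x 40 mm high, origin under its centre; leave alone
Things that resemble listed ones, but are neither listed nor needed, are in the scene too. There is more than one size of the tub; the one meant has the size given above.

How it is judged:
On the way, in this order (a step that is already met when the one before it is completed fails the run):
1. the tub stands mouth-up in the middle of the scale's pan, released and at rest (z of tub_base in the frame of pan below 0.004 m and z of tub in the frame of pan above 0.076 m and horizontal distance between tub and pan below 0.045 m and contact force between the fingers and tub below 0.1 N and linear speed of tub below 0.02 m/s and angular speed of tub below 0.1 rad/s), for 0.3 s.
2. the tare key is pressed fully down while the tub stands there (value of joint tare above 0.0035 m and z of tub_base in the frame of pan below 0.004 m and z of tub in the frame of pan above 0.076 m and horizontal distance between tub and pan below 0.045 m and contact force between the fingers and tub below 0.1 N), for 0.05 s.
At the end, for the whole second after the job is handed in: The tub stands mouth-up, closed end flat on the pan (within 4 mm, rim at least 76 mm over the pan), within 45 mm of the pan's centre, released and at rest (0.02 m/s, 0.1 rad/s); the tare key, pressed past 3.5 mm while it stood there, is up again (under 1 mm) (all of step 1 and value of joint tare below 0.001 m); the robot touches nothing.
It fails at once if the tub topples, is dropped or is thrown over (it turns faster than 6 rad/s or moves faster than 1 m/s) (angular speed of tub above 6 rad/s or linear speed of tub above 1 m/s).
It fails at once if the tub is banged onto the scale (over 40 N) (contact force between tub and scale above 40 N).
It fails at once if the robot strikes or leans on the scale (over 40 N) (contact force between any of the arm, the fingers and scale above 40 N).
It fails at once if a weight on the mat or the multimeter is shifted by more than 20 mm (distance of any of weight_500g, weight_200g, multimeter from where it was at the start of the episode above 0.02 m).
It also fails if it takes over 72 s, if anything falls off the work surface, if the arm or the gripper's body presses on something with over 40 N, if the wrist force passes 120 N, or if a joint passes its speed limit or range.

## Robot

A 7-joint arm with a two-finger parallel gripper is mounted at the origin on the work surface. World frame = base frame: x ahead of the robot, y to its left, z up, the work surface at z = 0. Lengths are in m, angles in rad, forces in N, time in s.
With the tool pointing down it reaches from about 0.4 to 0.85 m from the base axis. Payload 4.5 kg.
Tool frame: the origin (TCP) lies at the very end of the fingers, on their centre line; the grasp point (between the pads) lies 19 mm behind it; z points along the fingers, y is the line along which they close (so a half turn about z gives the same grasp; the last joint's range is limited). The gripper opens to 88 mm and grips with 3 to 60 N. Pads are 18 mm wide; open, the fingers measure 123 mm over their backs; the gripper's body (75 mm by 187 mm) begins 45 mm behind the grasp point.
Start: joints at [-1.249, 0.689, -0.195, 1.565, 0.157, 0.902, -0.215], TCP at [0.177, 0.599, 0.217] pointing down, gripper open.
Joint ranges: [-3.01, 3.01], [-0.46, 2.08], [-1.47, 1.51], [0.13, 2.56], [-1, 4.14], [0.04, 2.09], [-2.66, 2.66]. Speed limits (rad/s): [2.57, 2.57, 3.14, 3.14, 3.14, 3.14, 3.14].

## Interface

Orientations are given as a unit quaternion [x, y, z, w].
In Python, from plant import r gives the robot as it stands. The module is installed in compiled form; this text tells all that it offers.
- The arm moves only by the shell command python3 -m pendant 'ROWS' [FORCE]. ROWS is JSON, one flat list of numbers, 7 for each row, row after row: the opening, from 0 (shut) to 1 (fully open), then the shift along the tool's x, y, z scaled (see below), then the turn, a rotation vector about the tool's x, y, z scaled (see below). A call has 1 to 12 rows; each row is the pose to reach, as a shift and turn from the pose commanded when the call began, along the tool's axes at that moment; what a row does not reach only later rows make up. The controller multiplies each number of a shift by 0.15 m and each number of a turn by pi/2 rad. A row lasts 1/10 s, in which the tool goes at most 50 mm and 8.59 degrees, less where a joint would pass 70% of its speed; a pose out of reach is approached as far as the arm can. A call with a number of a shift or a turn outside -1 to 1 is refused whole. A call with a gripper value outside its range is refused whole. The fingers move at their own pace and stop on an object; FORCE is the grip in N (left out, the last holds). Time passes only in rows, so rows that repeat a pose let the fingers close. It gives the time, the measured TCP pose, the force, the opening and the grip force at its end, in the units of the state.
- r.get_state(): the state, without advancing time (a new reading comes with each control period).
- r.snapshot(name): name is "scene" or "side" or "wrist"; returns a dict with "img" (384x512x3 uint8, red, green, blue), "mtx" (3x3 intrinsics, pixels), "cam_to_world" (4x4, takes a point from camera to world coordinates). Camera axes: x right, y up, looking along -z (the intrinsics and any distortion apply to the point x, -y, -z); pixel columns grow to the right and rows downward; lengths in m; the calibration is good to about 2 mm. A picture is of the moment at which its call begins. There is no depth.
- r.finish_job(): hands the job in; it is judged then, once.
The state is a dict: "clock": time; "q": joint angles; "qd": joint speeds; "joint_torque": joint torques, N m; "tool_pos": TCP position; "eef_rot": TCP orientation; "contact_force": force on the tool from outside, world axes, zero at the start; "moment": the same for the moment, N m; "opening": opening from 0.0 (shut) to 1.0 (fully open); "finger_force": force on a finger pad.
Only numpy, scipy, OpenCV 4.12 (cv2) and the standard library are available. Lean on these libraries where they do the work, as an engineer would, in place of code of your own. Each camera call takes 0.05 s, during which the arm holds its last target. There are 200 camera calls.

## Working session

There is one attempt and no reset: what is moved stays moved. The work goes in short steps, Python scripts to look and compute and a shell command to move; the robot and the scene stay as the last step left them, time stands still between calls to the robot, and variables do not carry over. Pictures are saved under pics/ and viewed, at most 10 in all, crops included, and the job is handed in when it is done.

```bash
mkdir -p pics
python3 - <<'E'
from plant import r
import cv2,numpy as np
np.set_printoptions(precision=4,suppress=True)
for n in("scene","side"):
    s=r.snapshot(n);cv2.imwrite(f"pics/{n}0.png",s["img"][:,:,::-1]);print(n,s["mtx"],s["cam_to_world"])
    np.savez(f"{n}0.npz",**{k:v for k,v in s.items()})
print(r.get_state())
E
```

```text
scene [[415.7999   0.     250.6135]
 [  0.     415.7999 192.7593]
 [  0.       0.       1.    ]] [[ 0.9976 -0.0447  0.0522  0.6449]
 [ 0.0676  0.7744 -0.629  -0.711 ]
 [-0.0123  0.6311  0.7756  0.9721]
 [ 0.      0.      0.      1.    ]]
side [[388.4209   0.     253.776 ]
 [  0.     388.4209 195.7118]
 [  0.       0.       1.    ]] [[ 0.995   0.0751 -0.0652  0.5231]
 [-0.0994  0.7761 -0.6227 -0.6257]
 [ 0.0039  0.6261  0.7798  0.8496]
 [ 0.      0.      0.      1.    ]]
{'clock': 0.1, 'q': array([-1.2492,  0.6899, -0.1945,  1.5662,  0.1573,  0.9025, -0.2151]), 'qd': array([-0.0027, -0.0025, -0.0008, -0.0031,  0.0005,  0.0005, -0.0002]), 'joint_torque': array([ -0.0042, -52.8501,  -1.2719, -15.3838,  -0.0526,   0.002 ,
         0.    ]), 'tool_pos': array([0.1773, 0.5987, 0.216 ]), 'eef_rot': array([ 0.1433,  0.9897, -0.0008, -0.0001]), 'contact_force': array([ 0.0895, -0.3809, -0.7188]), 'moment': array([ 0.0374,  0.0059, -0.051 ]), 'finger_force': 0.0, 'opening': 1.0046477061771606}
```

View pics/scene0.png

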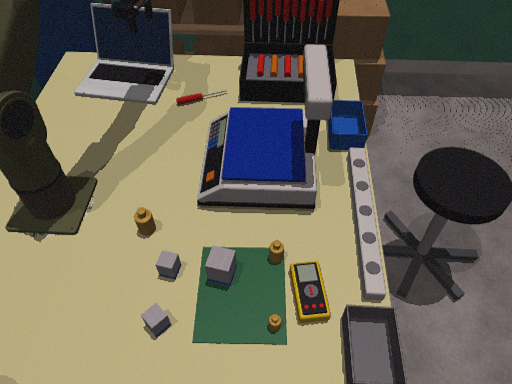

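View pics/side0.png

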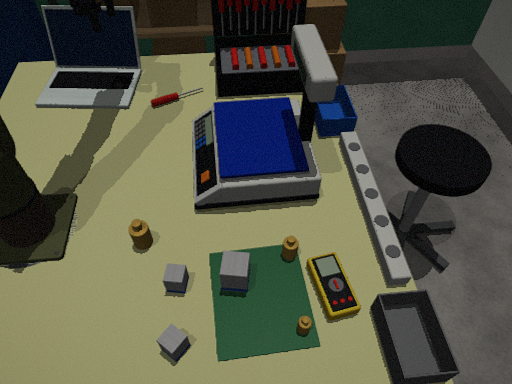

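Candidates for the tub (scene image pixels): the cube-like tub on the mat (221,265), a smaller one at (168,265), and another smaller one at (156,320), both off the mat. I choose the one on the mat by size and place. Next is a close crop to check it and read its corners.

Run:
```python
import cv2,numpy as np
a=cv2.imread("pics/scene0.png")[240:300,195:245];b=cv2.imread("pics/side0.png")[243:303,210:260]
f=lambda i:cv2.resize(i,None,fx=8,fy=8,interpolation=cv2.INTER_CUBIC)
im=np.hstack([f(a),f(b)])
for k in range(0,800,80):cv2.line(im,(k,0),(k,6),(0,255,255),1)
for k in range(0,480,80):cv2.line(im,(0,k),(6,k),(0,255,255),1)
cv2.imwrite("pics/c1.png",im)
a=cv2.imread("pics/scene0.png")[95:215,190:330];b=cv2.imread("pics/side0.png")[90:210,180:320]
f=lambda i:cv2.resize(i,None,fx=2.85,fy=4,interpolation=cv2.INTER_CUBIC)
cv2.imwrite("pics/c2.png",np.hstack([f(a),f(b)]))
```

```text
(no output)
```

View pics/c1.png

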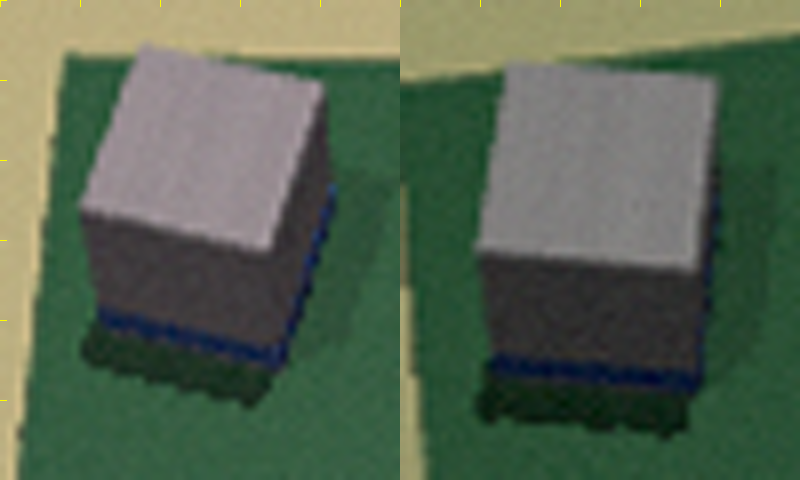

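View pics/c2.png

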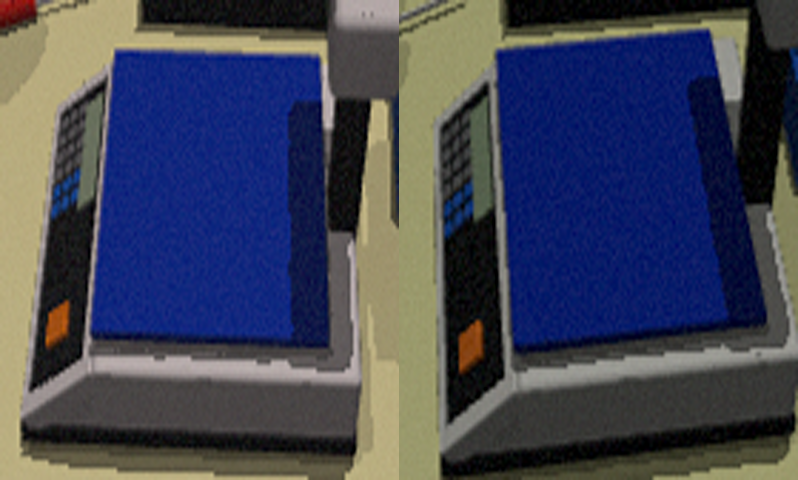

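```bash
cat > h.py <<'E'
import numpy as np,cv2
from scipy.optimize import least_squares
np.set_printoptions(precision=4,suppress=True)
def proj(s,P):
    T=np.linalg.inv(s["cam_to_world"]);c=np.asarray(P)@T[:3,:3].T+T[:3,3];K=s["mtx"]
    return np.c_[K[0,2]+K[0,0]*c[:,0]/-c[:,2],K[1,2]+K[1,1]*c[:,1]/c[:,2]]
def place(p,L): # p x,y,z,yaw
    c,s=np.cos(p[3]),np.sin(p[3]);return np.asarray(L)@np.array([[c,s,0],[-s,c,0],[0,0,1]])+p[:3]
def fit(obs,p0): # obs: list of (cam, local pts, pixels)
    f=lambda p:np.concatenate([(proj(s,place(p,L))-px).ravel() for s,L,px in obs])
    o=least_squares(f,p0);return o.x,np.sqrt((o.fun**2).mean())
E
python3 - <<'E'
from h import *
S=np.load("scene0.npz");D=np.load("side0.npz")
A=np.array
u=lambda l,x0,y0,fx,fy:(A(l,float)+.5)/[fx,fy]-.5+[x0,y0]
h=.03
# local corners: top back-left, back-right, front-right, front-left, bottom front-left, front-right
L=[[-h,h,.08],[h,h,.08],[h,-h,.08],[-h,-h,.08],[-h,-h,0],[h,-h,0]]
sc=u([(145,45),(325,85),(270,250),(82,208),(101,322),(279,370)],195,240,8,8)
sd=u([(107,64),(318,77),(298,270),(80,250),(92,376),(297,392)],210,243,8,8)
print("tub",fit([(S,L,sc),(D,L,sd)],[.5,-.3,0,0]))
P=[[-.095,.15,.118],[.135,.15,.118],[.135,-.15,.118],[-.095,-.15,.118],[-.137,-.105,.073]]
sc=u([(115,50),(320,56),(328,345),(90,333),(57,324)],190,95,2.85,4)
sd=u([(98,50),(312,30),(366,324),(117,346),(72,347)],180,90,2.85,4)
p,e=fit([(S,P,sc),(D,P,sd)],[.6,.2,0,0]);print("scale",p,e)
print("pan,tare",place(p,[[.02,0,.118],[-.137,-.105,.073]]))
for s,L,x in((S,P,sc),(D,P,sd)):print((proj(s,place(p,L))-x).T)
E
```

```text
tub (array([ 0.5252, -0.2003,  0.0055, -0.1948]), np.float64(0.46213849847959115))
scale [ 0.597   0.185  -0.0056  0.0136] 0.703241042336207
pan,tare [[0.6169 0.1853 0.1124]
 [0.4614 0.0781 0.0674]]
[[ 0.7821  0.9606  0.9295  0.3836  0.1135]
 [ 0.3753  0.6962 -0.1164  0.1339  0.4563]]
[[-0.5283 -0.2994  0.4332 -1.4502 -1.1595]
 [ 0.2188  0.11   -1.5223  0.293  -0.0049]]
```

The close crop confirms it: the mat tub has the blue band at its mouth on the mat, and fits a 60x60x80 box at (0.525,-0.200), yaw -0.195, to 0.5 px. The scale crop gives the pan centre at (0.617,0.185) and the tare key at (0.461,0.078). I'll move over now.

```bash
python3 -m pendant '[1,-0.74,-0.59,-0.41,0,0,0, 1,-0.74,-0.59,-0.41,0,0,0, 1,-0.74,-0.59,-0.41,0,0,0, 1,-0.74,-0.59,-0.41,0,0,0]'
python3 -m pendant '[1,-0.74,-0.59,-0.41,0,0,0, 1,-0.74,-0.59,-0.41,0,0,0, 1,-0.74,-0.59,-0.41,0,0,0, 1,-0.74,-0.59,-0.41,0,0,0]'
python3 -m pendant '[1,-0.74,-0.59,-0.41,0,0,0, 1,-0.74,-0.59,-0.41,0,0,0, 1,-0.74,-0.59,-0.41,0,0,0, 1,-0.74,-0.59,-0.41,0,0,0]'
```

```text
clock: 0.5
tool_pos: [0.2644, 0.4782, 0.2801]
eef_rot: [0.148, 0.989, -0.0, 0.002]
contact_force: [0.4, 0.2, -0.1]
opening: 0.997
finger_force: 0.0
clock: 0.9
tool_pos: [0.3448, 0.3621, 0.3415]
eef_rot: [0.148, 0.989, 0.0, 0.002]
contact_force: [-0.6, 0.5, -0.3]
opening: 0.998
finger_force: 0.0
clock: 1.3
tool_pos: [0.4257, 0.2457, 0.4028]
eef_rot: [0.148, 0.989, -0.0, 0.003]
contact_force: [0.8, -0.6, -0.2]
opening: 1.0
finger_force: 0.0
```

```bash
python3 -m pendant '[1,-0.27,-0.92,0,0,0,0, 1,-0.27,-0.92,0,0,0,0, 1,-0.27,-0.92,0,0,0,0, 1,-0.27,-0.92,0,0,0,0]' >/dev/null
python3 -m pendant '[1,-0.27,-0.92,0,0,0,0, 1,-0.27,-0.92,0,0,0,0, 1,-0.27,-0.92,0,0,0,0, 1,-0.27,-0.92,0,0,0,0]' >/dev/null
python3 -m pendant '[1,-0.27,-0.92,0,0,0,0, 1,-0.27,-0.92,0,0,0,0, 1,-0.27,-0.92,0,0,0,0, 1,-0.27,-0.92,0,0,0,0]'
cat >> h.py <<'E'
from scipy.spatial.transform import Rotation as R
def tool(az,tilt,flip=False): # tool z: azimuth az, tilt from straight down; y horizontal
    z=np.array([np.cos(az)*np.sin(tilt),np.sin(az)*np.sin(tilt),-np.cos(tilt)])
    y=np.array([-np.sin(az),np.cos(az),0]);y=-y if flip else y
    return R.from_matrix(np.c_[np.cross(y,z),y,z])
def delta(grasp,Rt,back=0,st=None,tip=.019): # print scaled row for grasp point at 'grasp', 'back' m behind it along tool z
    from plant import r
    st=st or r.get_state();R0=R.from_quat(st["eef_rot"]);z=Rt.as_matrix()[:,2]
    t=np.asarray(grasp)+z*(tip-back)
    print("row",R0.inv().apply(t-st["tool_pos"])/.15,(R0.inv()*Rt).as_rotvec()/(np.pi/2),"tcp",t)
E
python3 - <<'E'
from h import *
from plant import r
print(r.get_state()["q"])
s=r.snapshot("wrist");cv2.imwrite("pics/w1.png",s["img"][:,:,::-1]);np.savez("w1.npz",**s)
print(s["mtx"],s["cam_to_world"])
L=[[-.03,.03,.08],[.03,.03,.08],[.03,-.03,.08],[-.03,-.03,.08]]
print(proj(s,place([.5252,-.2003,.003,-.1948],L)))
delta([.5252,-.2003,.043],tool(-.195,np.pi/4),.10)
E
```

```text
clock: 2.5
tool_pos: [0.4203, -0.1855, 0.4005]
eef_rot: [0.147, 0.989, -0.001, -0.0]
contact_force: [-0.2, 0.7, -0.0]
opening: 0.998
finger_force: 0.0
[ 0.2753  0.2572  0.0512  1.7435 -0.0116  1.1414  1.6047]
[[271.0963   0.     255.8246]
 [  0.     271.0963 188.964 ]
 [  0.       0.       1.    ]] [[ 0.2909 -0.9218 -0.2563  0.3553]
 [ 0.9568  0.2792  0.0817 -0.165 ]
 [-0.0037 -0.269   0.9631  0.5675]
 [ 0.      0.      0.      1.    ]]
[[279.6236 191.4179]
 [282.022  221.3126]
 [250.9256 224.1742]
 [247.5504 194.4784]]
row [-0.3237  0.0454  2.0006] [-0.024  -0.5002 -0.0582] tcp [ 0.469  -0.1892  0.1003]
```

View pics/w1.png

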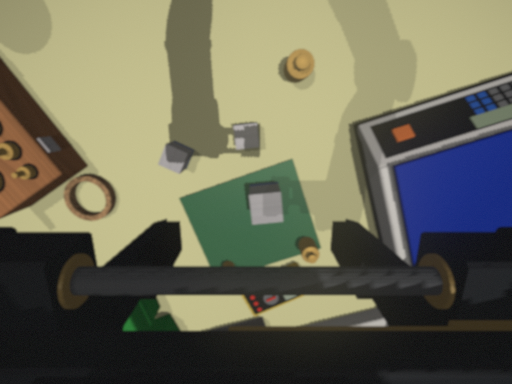

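The wrist view shows the tub's closed end at about (250-283, 192-223), as predicted from the fit (within ~2 px). The 500 g weight is at (311,254), clear of the grasp. Tilting to 45° and approaching.

```bash
python3 -m pendant '[1,-0.15,0.02,0.9,-0.024,-0.5,-0.058, 1,-0.15,0.02,0.9,-0.024,-0.5,-0.058, 1,-0.15,0.02,0.9,-0.024,-0.5,-0.058, 1,-0.15,0.02,0.9,-0.024,-0.5,-0.058, 1,-0.15,0.02,0.9,-0.024,-0.5,-0.058, 1,-0.15,0.02,0.9,-0.024,-0.5,-0.058, 1,-0.15,0.02,0.9,-0.024,-0.5,-0.058]'
python3 - <<'E'
from h import *
from plant import r
print(r.get_state()["q"])
delta([.5252,-.2003,.045],tool(-.195,np.pi/4),.12)
E
```

```text
clock: 3.25
tool_pos: [0.4547, -0.1721, 0.2978]
eef_rot: [0.104, 0.961, 0.001, 0.255]
contact_force: [1.0, 0.1, 0.0]
opening: 0.999
finger_force: 0.0
[ 0.5263  0.251  -0.2197  2.3306 -0.7408  0.0823  2.4073]
row [ 0.5714 -0.1598  1.0576] [ 0.0257 -0.1727 -0.0244] tcp [ 0.4551 -0.1865  0.1164]
```

```bash
cat > fk.py <<'E'
from h import *
import itertools
data=[([-1.2492,.6899,-.1945,1.5662,.1573,.9025,-.2151],[.1773,.5987,.216],[.1433,.9897,-.0008,-.0001]),
([.2753,.2572,.0512,1.7435,-.0116,1.1414,1.6047],[.4203,-.1855,.4005],[.147,.989,-.001,0]),
([.5263,.251,-.2197,2.3306,-.7408,.0823,2.4073],[.4547,-.1721,.2978],[.104,.961,.001,.255])]
def fk(q,sg,p):
    a,b,c,d,psi,phi=p
    T=R.from_euler('z',phi);x=np.array([0,0,d])
    T=T*R.from_euler('z',sg[0]*q[0])*R.from_euler('y',q[1]);x=x+T.apply([0,0,a])
    T=T*R.from_euler('z',sg[1]*q[2])*R.from_euler('y',q[3]);x=x+T.apply([0,0,b])
    T=T*R.from_euler('z',sg[2]*q[4])*R.from_euler('y',q[5])*R.from_euler('z',sg[3]*q[6]+psi);x=x+T.apply([0,0,c])
    return x,T
def err(p,sg):
    e=[]
    for q,x,o in data:
        X,T=fk(q,sg,p);e+=list((X-x)*5)+list((T.inv()*R.from_quat(o)).as_rotvec())
    return np.array(e)
if __name__=="__main__":
    best=[]
    for sg in itertools.product([1,-1],repeat=4):
        for psi in(0,1.57,3.14,-1.57):
            for phi in (0,3.14):
                o=least_squares(err,[.57,.35,.3,.3,psi,phi],args=(sg,));best.append((o.cost,sg,o.x))
    best.sort(key=lambda t:t[0])
    for b in best[:3]:print(*b)
E
python3 fk.py
```

```text
0.0023839755920532077 (-1, -1, -1, -1) [ 0.56    0.349   0.3367  0.3403  1.4894 -0.0849]
0.0023839755920532116 (-1, -1, -1, -1) [ 0.56    0.349   0.3367  0.3403  1.4894 -0.0849]
0.0023839755920532437 (-1, -1, -1, -1) [ 0.56    0.349   0.3367  0.3403  1.4894 -0.0849]
```

Run:
```python
from fk import *
import fk as F
from plant import r
s=r.get_state();print(s["q"],s["qd"],s["tool_pos"],s["eef_rot"])
F.data[2]=(s["q"],s["tool_pos"],s["eef_rot"])
o=least_squares(err,[.56,.349,.3367,.34,1.49,-.08],args=((-1,-1,-1,-1),));print(o.x,o.fun.reshape(3,6))
def fk2(q,p):
    a,b,c,d,psi,phi,e1,e2,e3,z0,z1,z2=p
    T=R.from_euler('z',phi-q[0]+z0);x=np.array([0,0,d])
    T=T*R.from_euler('y',q[1]);x=x+T.apply([e1,0,a])
    T=T*R.from_euler('z',-q[2]+z1)*R.from_euler('y',q[3]);x=x+T.apply([e2,0,b])
    T=T*R.from_euler('z',-q[4]+z2)*R.from_euler('y',q[5]);x=x+T.apply([e3,0,0])
    T=T*R.from_euler('z',-q[6]+psi);x=x+T.apply([0,0,c]);return x,T
def e2(p):
    e=[]
    for q,x,o in F.data:
        X,T=fk2(q,p);e+=list((X-x)*5)+list((T.inv()*R.from_quat(o)).as_rotvec())
    return np.array(e+list(.001*np.array(p)[6:]))
o=least_squares(e2,list(o.x)+[0]*6);print(o.x,o.cost);print(o.fun[:18].reshape(3,6))
```

```text
[ 0.5263  0.251  -0.2197  2.3306 -0.7408  0.0823  2.4073] [ 0.0588 -0.266  -0.1868  0.1679 -2.1934 -0.3279  2.0512] [ 0.4547 -0.1721  0.2978] [0.104  0.9612 0.001  0.2554]
[ 0.56    0.3491  0.3367  0.3403  1.4894 -0.0848] [[ 0.0315 -0.0081  0.0139 -0.     -0.     -0.0036]
 [ 0.0147  0.0321 -0.0036 -0.0005 -0.0007 -0.0041]
 [ 0.006   0.0162 -0.0103 -0.0418  0.003   0.0076]]
[ 0.5556  0.3508  0.3475  0.3562  1.5009 -0.0949 -0.0074  0.0064 -0.0107
  0.0012  0.0144 -0.012 ] 0.0018400565735115124
[[ 0.019  -0.0038  0.0193  0.0024  0.0002 -0.0054]
 [ 0.017   0.0202 -0.0226 -0.0077 -0.0017 -0.0055]
 [ 0.0013  0.0092  0.0033 -0.037   0.0034  0.0109]]
```

```bash
cat > ik.py <<'E'
from fk import *
P=[.56,.349,.337,.34,1.49,-.085];SG=(-1,)*4
lo=np.array([-3.01,-.46,-1.47,.13,-1,.04,-2.66])+.04;hi=np.array([3.01,2.08,1.51,2.56,4.14,2.09,2.66])-.04
def ik(x,T,q0,w=0.003):
    f=lambda q:np.r_[(lambda X,A:np.r_[(X-x)*5,(A.inv()*T).as_rotvec()])(*fk(q,SG,P)),w*(q-q0)]
    o=least_squares(f,np.clip(q0,lo+.001,hi-.001),bounds=(lo,hi));return o.x,np.abs(o.fun[:6]).max()
def sols(x,T,n=60,tol=.01):
    rng=np.random.default_rng(0);out=[]
    for _ in range(n):
        q,e=ik(x,T,rng.uniform(lo,hi),.0003)
        if e<tol and not any(np.abs(q-k).max()<.5 for k in out):out.append(q)
    return sorted(out,key=lambda q:np.abs(q[2]))
def tcp(g,T,back=0):return np.array(g)+T.as_matrix()[:,2]*(.019-back)
E
python3 - <<'E'
from ik import *
d=np.pi/180
for name,g,az,tl in [("mat45",[.525,-.2,.045],-.195,45),("pan45",[.617,.185,.16],.0136,45),("mat20",[.525,-.2,.035],-.195,20),("pan70",[.617,.185,.165],.0136,70),("pan80",[.617,.185,.165],.0136,80)]:
  for fl in(0,1):
    T=tool(az,tl*d,fl);print(name,fl)
    for q in sols(tcp(g,T),T)[:4]:print("   ",q)
E
```

```text
mat45 0
    [ 0.3362  1.1351  0.0879  2.5009  3.3944  1.2818 -1.5937]
    [ 0.6556  1.1885 -0.4456  2.5009  3.0898  1.2325 -1.0907]
    [-0.0244  1.2811  0.7209  2.5009  3.6756  1.5156 -2.1494]
    [ 0.9991  1.565  -1.2197  2.5009  2.641   1.4704 -0.2802]
mat45 1
    [0.3496 1.1342 0.0659 2.5009 3.3829 1.277  1.5677]
    [ 0.7413  1.2349 -0.6004  2.5009  2.9943  1.2473  2.2075]
    [-0.2239  1.5767  1.2363  2.5009  3.7987  1.8442  0.5157]
pan45 0
    [-0.4215  0.8001 -0.1567  2.2531  2.5661  0.7567 -1.4451]
    [-0.7824  0.8364  0.4278  2.2531  3.0788  0.6162 -2.092 ]
    [-0.0213  0.9772 -0.8671  2.2531  2.2482  1.1532 -0.923 ]
    [ 0.1476  1.3139 -1.4117  2.2531  2.1769  1.6383 -0.5624]
pan45 1
    [-0.308   0.821  -0.3415  2.2531  2.457   0.8372  1.8504]
    [-0.7476  0.8256  0.3695  2.2531  3.0158  0.6204  1.1263]
    [-1.0197  0.9795  0.8721  2.2531  3.5796  0.6899  0.4314]
    [ 0.0416  1.0505 -1.0145  2.2531  2.2131  1.2684  2.314 ]
mat20 0
    [ 0.4076  0.9174 -0.1424  2.1948  3.0269  0.3088 -1.3061]
    [ 0.1669  0.9275  0.2462  2.1948  3.8345  0.4056 -2.1766]
    [ 0.5681 
[... 490 characters left out ...]
-0.0452  1.3985 -1.0211  2.4339  2.6761  2.05   -0.9237]
pan70 1
    [-0.599   1.0939 -0.0049  2.4339  2.6701  1.566   1.3111]
    [-0.1344  1.2848 -0.8143  2.4339  2.6323  1.9419  1.9949]
    [-1.1692  1.4157  1.0487  2.4339  3.0808  1.2677  0.3027]
    [-1.2664  1.7183  1.4685  2.4339  3.3444  1.305  -0.2312]
pan80 0
    [-0.8067  1.2665  0.2895  2.4301  2.6094  1.7091 -2.1687]
    [-0.3701  1.2892 -0.3964  2.4301  2.6615  2.05   -1.547 ]
pan80 1
    [-0.6903  1.2443  0.1067  2.4301  2.6013  1.8019  1.1313]
    [-0.3701  1.2892 -0.3964  2.4301  2.6615  2.05    1.5946]
    [-1.2291  1.6184  1.0878  2.4301  2.8515  1.3306  0.1573]
    [-1.3177  1.9092  1.47    2.4301  3.0972  1.2472 -0.3459]
```

```bash
cat >> ik.py <<'E'
def cone(az0,az,t,flip=False):
    ax=np.array([-np.sin(az),np.cos(az),0]) # rotating -z about -ax by t tips it toward az
    return R.from_rotvec(-ax*t)*tool(az0,0,flip)
def dls(q,path,n=15): # local damped IK tracking
    for x,T in path:
        x0,T0=fk(q,SG,P);w=(T0.inv()*T).as_rotvec()
        for k in range(1,n+1):
            xt=x0+(x-x0)*k/n;Tt=T0*R.from_rotvec(w*k/n)
            for _ in range(4):
                X,A=fk(q,SG,P);e=np.r_[xt-X,(Tt*A.inv()).as_rotvec()]
                J=np.zeros((6,7))
                for i in range(7):
                    dq=np.array(q,float);dq[i]+=1e-5;X2,A2=fk(dq,SG,P);J[:,i]=np.r_[X2-X,(A2*A.inv()).as_rotvec()]/1e-5
                q=np.clip(q+J.T@np.linalg.solve(J@J.T+2e-4*np.eye(6),e),lo,hi)
        X,A=fk(q,SG,P);print(q,"err",np.linalg.norm(X-x),(A.inv()*T).magnitude())
    return q
E
python3 - <<'E'
from ik import *
q=[.2753,.2572,.0512,1.7435,-.0116,1.1414,1.6047];az=-.195;d=np.pi/180
for x in([.45,-.19,.30],[.5,-.19,.22]):
  print(x)
  dls(q,[(x,cone(az,az-90*d,40*d)),(x,cone(az,az-50*d,50*d)),(x,cone(az,az-20*d,50*d)),(x,cone(az,az,45*d)),([.469,-.189,.12],cone(az,az,45*d))])
E
```

```text
[0.45, -0.19, 0.3]
[-0.2765  0.5164  0.2225  1.9516  0.72    0.9695  0.8012] err 1.991183068851372e-11 9.319160704917439e-12
[-0.4999  0.4496  0.4471  2.4336  1.8     0.589  -0.4634] err 6.390571224640729e-09 2.748041431482065e-09
[ 0.1102  0.3377  0.0662  2.52    2.836   0.7372 -1.277 ] err 0.09536183378770892 0.14970409615890792
[ 0.6691  0.3052 -0.2298  2.52    3.5379  0.5045 -1.7101] err 0.03251223068662693 0.04910863754931255
[ 0.5053  0.9405 -0.0832  2.52    3.3427  1.2907 -1.4112] err 0.12168697461785605 0.22326117160984968
[0.5, -0.19, 0.22]
[-0.3159  0.7068  0.3131  1.8884  0.6825  0.831   0.7842] err 5.1057031269279344e-11 2.548159556921703e-11
[-0.5181  0.7164  0.5467  2.3831  2.1436  0.5129 -0.8984] err 2.856343493576644e-09 1.3612774684016372e-09
[ 0.0451  0.652   0.1172  2.52    2.9086  1.0075 -1.4411] err 0.07957463567991782 0.13309484158056709
[ 0.4458  0.5814 -0.0571  2.52    3.3956  0.7907 -1.6036] err 0.03481694518126504 0.05518231551738391
[ 0.4662  0.9395 -0.0102  2.52    3.3897  1.3019 -1.4603] err 0.12069740430721938 0.22325922862019987
```

Run:
```python
from ik import *
q=[.2753,.2572,.0512,1.7435,-.0116,1.1414,1.6047];az=-.195;d=np.pi/180
x=[.58,-.2,.30];T=tool(az,45*d);g=tcp([.525,-.2,.043],T);u=np.array([0,0,1])
print(g)
q=dls(q,[(x,cone(az,az-90*d,40*d)),(x,cone(az,az-50*d,50*d)),(x,cone(az,az-20*d,50*d)),(x,T),(g+.10*u,T),(g,T)])
print("roll at out/up")
o=g+np.array([.08,-.02,.2]);M=T*R.from_euler('z',90*d)
for s in(1,-1):
  qq=dls(q,[(o,T),(o,T*R.from_euler('z',s*90*d)),(o,T*R.from_euler('z',s*178*d)),(g,T*R.from_euler('z',np.pi))]);print()
```

```text
[ 0.5382 -0.2026  0.0296]
[-0.2361  0.6854  0.235   1.5728  0.6138  1.1044  0.9951] err 3.2953163889991703e-11 1.4748940207624682e-11
[-0.5948  0.6322  0.7216  2.0961  1.4011  0.3381 -0.0065] err 1.6584207842430787e-07 9.922222685236526e-08
[ 0.0489  0.4519  0.071   2.3363  2.6517  0.5352 -1.1242] err 4.3801124491720426e-11 2.3675823887222337e-11
[ 0.5919  0.4364 -0.3725  2.2733  3.1088  0.3171 -1.4116] err 3.646374098903221e-11 2.3729790302497527e-11
[ 0.5626  0.8744 -0.2933  2.5188  3.167   0.9825 -1.3241] err 6.395641786825041e-12 3.077751265195439e-12
[ 0.544   1.1562 -0.2544  2.4996  3.205   1.2372 -1.2757] err 1.7427242988001e-11 8.096877695513937e-12
roll at out/up
[ 0.5588  0.6251 -0.3315  2.2324  3.113   0.4598 -1.3664] err 4.113940321638404e-12 2.164188155732575e-12
[ 0.8217  0.7282 -0.7816  2.2324  2.5707  0.5561 -2.3179] err 4.449873300869491e-11 2.54690830298427e-11
[ 1.1014  1.2238 -1.43    2.222   1.9964  1.188  -2.62  ] err 0.12147618391330857 0.48518007006043423
[ 1.1016  1.9015 -1.43    2.5112  2.444   1.7219 -2.62  ] err 0.12356187428031877 0.5120228439061514

[ 0.5588  0.6251 -0.3315  2.2324  3.113   0.4598 -1.3664] err 4.113940321638404e-12 2.164188155732575e-12
[ 0.2589  0.6077  0.133   2.2324  3.6259  0.5255 -0.3774] err 5.921767920371996e-11 3.5449419686157555e-11
[-0.034   0.676   0.605   2.2324  3.9632  0.7124  0.744 ] err 7.388295795697877e-11 4.248874926806161e-11
[0.0494 1.233  0.5783 2.4996 3.6196 1.4503 1.1164] err 3.949596630685121e-11 1.7233919889178293e-11
```

```bash
cat > nx.py <<'E'
from ik import *
from plant import r
d=np.pi/180
def rows(*ps):
    st=r.get_state();print("q",st["q"],"x",st["tool_pos"]);R0=R.from_quat(st["eef_rot"])
    for x,T in ps:print(np.round(R0.inv().apply(np.array(x)-st["tool_pos"])/.15,3),np.round((R0.inv()*T).as_rotvec()/(np.pi/2),3),"deg",(R0.inv()*T).magnitude()/d)
E
python3 - <<'E'
from nx import *
az=-.195;x=[.53,-.2,.32]
rows((x,tool(az,0)),([.56,-.2,.31],cone(az,az-90*d,40*d)))
E
```

```text
q [ 0.5263  0.251  -0.2197  2.3306 -0.7408  0.0823  2.4073] x [ 0.4547 -0.1721  0.2978]
[-0.536 -0.074  0.127] [ 0.033  0.327 -0.013] deg 29.616744649289668
[-0.673 -0.038  0.283] [ 0.468  0.31  -0.127] deg 51.7791035213271
```

```bash
python3 -m pendant '[1,-0.54,-0.07,0.13,0.03,0.33,-0.01, 1,-0.54,-0.07,0.13,0.03,0.33,-0.01, 1,-0.54,-0.07,0.13,0.03,0.33,-0.01, 1,-0.54,-0.07,0.13,0.03,0.33,-0.01, 1,-0.54,-0.07,0.13,0.03,0.33,-0.01, 1,-0.54,-0.07,0.13,0.03,0.33,-0.01]'
python3 - <<'E'
from nx import *
az=-.195
rows(([.58,-.2,.31],cone(az,az-90*d,40*d)))
E
```

```text
clock: 3.85
tool_pos: [0.5361, -0.1969, 0.3202]
eef_rot: [0.095, 0.995, 0.002, -0.002]
contact_force: [-0.5, 0.0, -0.9]
opening: 0.999
finger_force: 0.0
q [-0.0151  0.5455  0.495   1.6034 -0.287   1.0715  1.9394] x [ 0.5361 -0.1969  0.3202]
[-0.292  0.035  0.066] [ 0.447 -0.002  0.004] deg 40.196329821833075
```

```bash
python3 -m pendant '[1,-0.29,0.03,0.07,0.45,0,0, 1,-0.29,0.03,0.07,0.45,0,0, 1,-0.29,0.03,0.07,0.45,0,0, 1,-0.29,0.03,0.07,0.45,0,0, 1,-0.29,0.03,0.07,0.45,0,0, 1,-0.29,0.03,0.07,0.45,0,0]'
python3 - <<'E'
from nx import *
az=-.195
rows(([.58,-.2,.31],cone(az,az-50*d,50*d)))
E
```

```text
clock: 4.45
tool_pos: [0.5767, -0.1973, 0.3048]
eef_rot: [0.086, 0.935, -0.342, -0.037]
contact_force: [0.7, 0.8, -0.5]
opening: 1.006
finger_force: 0.0
q [-0.5327  0.8245  0.8499  1.6002  0.1404  0.9744  1.4453] x [ 0.5767 -0.1973  0.3048]
[-0.025 -0.033 -0.018] [-0.008 -0.331  0.128] deg 31.946497213668913
```

```bash
python3 -m pendant '[1,-0.02,-0.03,-0.02,-0.01,-0.33,0.13, 1,-0.02,-0.03,-0.02,-0.01,-0.33,0.13, 1,-0.02,-0.03,-0.02,-0.01,-0.33,0.13, 1,-0.02,-0.03,-0.02,-0.01,-0.33,0.13, 1,-0.02,-0.03,-0.02,-0.01,-0.33,0.13, 1,-0.02,-0.03,-0.02,-0.01,-0.33,0.13]'
python3 - <<'E'
from nx import *
az=-.195
rows(([.58,-.2,.31],cone(az,az-20*d,50*d)))
q=r.get_state()["q"];x=[.58,-.2,.31]
dls(q,[(x,cone(az,az-20*d,50*d)),(x,tool(az,45*d))])
E
```

```text
clock: 5.05
tool_pos: [0.5754, -0.2085, 0.315]
eef_rot: [0.098, 0.901, -0.349, 0.239]
contact_force: [-0.2, 0.1, 0.5]
opening: 1.0
finger_force: 0.0
q [-0.7727  0.808   1.1415  2.1378  0.2273  0.0746  1.1464] x [ 0.5754 -0.2085  0.315 ]
[-0.01   0.072 -0.006] [-0.213 -0.147  0.104] deg 25.124459779971634
[-0.6065  0.5003  0.9964  2.3253  0.471   0.08    0.9978] err 0.15766085890025053 0.46874994181968166
[0.2499 0.3395 0.1126 2.2618 0.7426 0.08   0.9209] err 0.12969380525842528 0.38561357017168674
```

Run:
```python
from nx import *
az=-.195;q=r.get_state()["q"];x,T=fk(q,SG,P)
rz=lambda a:R.from_euler('z',a*d)
y=np.array([.60,-.2,.31])
print("A roll here, tilt out")
dls(q,[(x,T*rz(-80)),(x,T*rz(-160)),(y,cone(az,az-20*d,50*d,True)),(y,tool(az,45*d,True))],20)
print("B")
dls(q,[(x,T*rz(-80)),(y,cone(az,az-50*d,50*d)*rz(-120)),(y,cone(az,az-20*d,50*d)*rz(-160)),(y,tool(az,45*d,True))],20)
print("C up to 90, then out, then rest")
dls(q,[(x,T*rz(-90)),(y,tool(az,45*d)*rz(-90)),(y,tool(az,45*d,True))],20)
```

```text
A roll here, tilt out
[-0.7419  0.7651  1.0589  2.1378  0.9169  0.119   1.8581] err 2.1045690114421121e-10 1.271333753345285e-10
[-0.5097  0.6039  0.6011  2.1384  1.4285  0.4507  2.62  ] err 0.00016821702351425626 0.14611339310842933
[-0.0126  0.45    0.146   2.2729  2.6378  0.4599  2.0259] err 1.2539264487649303e-10 7.317401358578504e-11
[ 0.5623  0.4341 -0.3589  2.2134  3.0723  0.2597  1.7493] err 2.3336635953124515e-11 1.6252819304378882e-11
B
[-0.7419  0.7651  1.0589  2.1378  0.9169  0.119   1.8581] err 2.1045690114421121e-10 1.271333753345285e-10
[-0.6384  0.6644  0.8157  2.0315  1.1501  0.2863  2.3426] err 1.6439880121224473e-09 1.0320109697906596e-09
[-0.0889  0.4569  0.2575  2.2729  2.742   0.436   1.563 ] err 3.385290332293721e-11 2.007440016100095e-11
[ 0.4594  0.4216 -0.2094  2.2134  3.3367  0.2643  1.4735] err 1.462458765823499e-10 9.61880227888162e-11
C up to 90, then out, then rest
[-0.7338  0.7555  1.039   2.1378  0.9997  0.1336  1.9511] err 7.033996860571787e-10 4.256289355101401e-10
[ 0.6482  0.4507 -0.4872  2.2134  2.8399  0.2718  0.4214] err 1.7230453678940823e-10 1.2218951339467573e-10
[ 0.3987  0.4175 -0.1225  2.2134  3.4761  0.2748  1.3277] err 1.0858543022047591e-10 7.018002625726302e-11
```

Simulation says rolling the tool here brings joint 5 round. I'll do that in two calls, then tilt out.

```bash
python3 -m pendant '[1,0,0,0,0,0,-0.9, 1,0,0,0,0,0,-0.9, 1,0,0,0,0,0,-0.9, 1,0,0,0,0,0,-0.9, 1,0,0,0,0,0,-0.9, 1,0,0,0,0,0,-0.9, 1,0,0,0,0,0,-0.9, 1,0,0,0,0,0,-0.9, 1,0,0,0,0,0,-0.9, 1,0,0,0,0,0,-0.9]'
python3 - <<'E'
from nx import *
az=-.195;rz=lambda a:R.from_euler('z',a*d);y=[.6,-.2,.31]
p=[(y,cone(az,az-50*d,50*d)*rz(-120)),(y,cone(az,az-20*d,50*d)*rz(-160)),(y,tool(az,45*d,True))]
rows(*p);dls(r.get_state()["q"],p,20)
E
```

```text
clock: 6.05
tool_pos: [0.5783, -0.2089, 0.3165]
eef_rot: [-0.513, 0.747, -0.421, -0.044]
contact_force: [-0.2, -0.2, 1.1]
opening: 1.002
finger_force: 0.0
q [-0.7432  0.7583  1.052   2.1317  0.9258  0.1309  1.8712] x [ 0.5783 -0.2089  0.3165]
[-0.133 -0.084  0.041] [ 0.002 -0.003 -0.442] deg 39.76573574475308
[-0.133 -0.084  0.041] [ 0.248 -0.116 -0.759] deg 72.59596458337906
[-0.133 -0.084  0.041] [ 0.38  -0.239 -0.906] deg 91.0355327401682
[-0.6385  0.6645  0.816   2.0315  1.1498  0.2861  2.3429] err 1.555445315488319e-09 9.76472020128713e-10
[-0.089   0.4569  0.2576  2.2729  2.7421  0.4359  1.5629] err 3.3839741671466675e-11 2.0066697634401603e-11
[ 0.4593  0.4216 -0.2093  2.2134  3.3368  0.2643  1.4734] err 1.463550309972745e-10 9.625827804561254e-11
```

```bash
python3 -m pendant '[1,-0.13,-0.08,0.04,0,0,-0.44, 1,-0.13,-0.08,0.04,0,0,-0.44, 1,-0.13,-0.08,0.04,0,0,-0.44, 1,-0.13,-0.08,0.04,0,0,-0.44, 1,-0.13,-0.08,0.04,0,0,-0.44, 1,-0.13,-0.08,0.04,0.25,-0.12,-0.76, 1,-0.13,-0.08,0.04,0.25,-0.12,-0.76, 1,-0.13,-0.08,0.04,0.25,-0.12,-0.76, 1,-0.13,-0.08,0.04,0.25,-0.12,-0.76, 1,-0.13,-0.08,0.04,0.25,-0.12,-0.76, 1,-0.13,-0.08,0.04,0.25,-0.12,-0.76]'
python3 - <<'E'
from nx import *
az=-.195;y=[.6,-.2,.31]
p=[(y,tool(az,45*d,True))]
rows(*p);dls(r.get_state()["q"],p,20)
E
```

```text
clock: 7.15
tool_pos: [0.6001, -0.1989, 0.3113]
eef_rot: [0.858, -0.287, 0.408, 0.124]
contact_force: [1.3, -0.6, 0.1]
opening: 0.995
finger_force: 0.0
q [-0.2516  0.49    0.3721  2.3049  2.4809  0.4759  1.6568] x [ 0.6001 -0.1989  0.3113]
[-0.004  0.007  0.008] [ 0.199 -0.063 -0.198] deg 25.89406616181984
[ 0.4748  0.423  -0.2316  2.2134  3.299   0.2625  1.5128] err 1.8631641512825822e-10 1.2301747050336634e-10
```

```bash
python3 -m pendant '[1,0,0,0,0.2,-0.06,-0.2, 1,0,0,0,0.2,-0.06,-0.2, 1,0,0,0,0.2,-0.06,-0.2, 1,0,0,0,0.2,-0.06,-0.2, 1,0,0,0,0.2,-0.06,-0.2, 1,0,0,0,0.2,-0.06,-0.2]'
python3 - <<'E'
from nx import *
az=-.195;T=tool(az,45*d,True);g=tcp([.525,-.2005,.045],T)
p=[(g+[0,0,.1],T),(g,T)]
rows(*p);q=dls(r.get_state()["q"],p,20)
o=g+np.array([.08,-.02,.2])
rz=lambda a:R.from_euler('z',a*d)
dls(q,[(o,T),(o,T*rz(90)),(o,T*rz(180)),(g,T*rz(180))])
E
```

```text
clock: 7.75
tool_pos: [0.5986, -0.2013, 0.3105]
eef_rot: [0.919, -0.093, 0.382, 0.04]
contact_force: [-0.0, 0.9, 0.5]
opening: 1.001
finger_force: 0.0
q [ 0.3461  0.4147 -0.0906  2.2479  3.192   0.3062  1.5935] x [ 0.5986 -0.2013  0.3105]
[-1.123  0.089  0.564] [ 0.005 -0.002 -0.002] deg 0.48044547034313967
[-1.595  0.087  1.034] [ 0.005 -0.002 -0.002] deg 0.48044547034313967
[ 0.4528  0.8513 -0.1039  2.5176  3.3049  0.9882  1.6506] err 1.495138427992328e-11 7.101435916598544e-12
[ 0.4416  1.1345 -0.083   2.5002  3.3034  1.2494  1.7038] err 7.378748756525062e-12 3.424398718340589e-12
[ 0.458   0.6057 -0.1718  2.2302  3.3121  0.4603  1.5523] err 2.400733798792472e-11 1.4763434113821304e-11
[ 0.7325  0.6743 -0.616   2.2302  2.7559  0.4924  0.6073] err 2.0819486513411916e-11 1.1782971329086389e-11
[ 0.9583  0.852  -1.0785  2.2302  2.3025  0.7183 -0.4138] err 8.875487315770906e-11 4.9774113743777377e-11
[ 0.9047  1.3865 -0.9373  2.5002  2.79    1.3332 -0.5793] err 7.095602536189961e-11 3.2060309798723507e-11
```

```bash
python3 -m pendant '[1,-0.98,0.09,0.49,0,0,0, 1,-0.98,0.09,0.49,0,0,0, 1,-0.98,0.09,0.49,0,0,0, 1,-0.98,0.09,0.49,0,0,0, 1,-0.98,0.09,0.49,0,0,0, 1,-0.98,0.09,0.49,0,0,0]'
python3 - <<'E'
from nx import *
az=-.195;T=tool(az,45*d,True);g=tcp([.525,-.2005,.045],T)
p=[(g+[0,0,.04],T),(g,T)]
rows(*p)
s=r.snapshot("wrist");cv2.imwrite("pics/w2.png",s["img"][:,:,::-1])
L=[[x,y,z] for z in(.083,.003) for x,y in((-.03,.03),(.03,.03),(.03,-.03),(-.03,-.03))]
print(proj(s,place([.5252,-.2003,0,-.1948],L)))
E
```

```text
clock: 8.35
tool_pos: [0.5451, -0.203, 0.1535]
eef_rot: [0.919, -0.091, 0.381, 0.04]
contact_force: [-0.4, 0.1, -0.2]
opening: 1.0
finger_force: 0.0
q [ 0.3777  0.801  -0.0751  2.5344  3.2003  0.9721  1.669 ] x [ 0.5451 -0.203   0.1535]
[-0.418  0.008  0.355] [0.003 0.    0.001] deg 0.31060190174372054
[-0.607  0.006  0.543] [0.003 0.    0.001] deg 0.31060190174372054
[[219.4145 314.3958]
 [223.6163 241.5418]
 [289.902  241.4851]
 [294.7718 314.2036]
 [227.8696 321.2106]
 [230.3487 263.8306]
 [281.9832 263.7597]
 [284.8471 321.0562]]
```

View pics/w2.png

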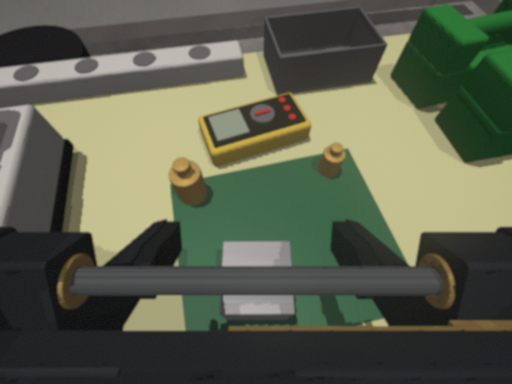

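The tub's closed end is at (223-291, 242-314), square and centred between the fingers, matching the fit. Weights (188,180) and (333,160) are clear. Descending and gripping.

```bash
python3 -m pendant '[1,-0.42,0.01,0.36,0,0,0, 1,-0.42,0.01,0.36,0,0,0, 1,-0.61,0.01,0.54,0,0,0, 1,-0.61,0.01,0.54,0,0,0, 1,-0.61,0.01,0.54,0,0,0, 0,-0.61,0.01,0.54,0,0,0, 0,-0.61,0.01,0.54,0,0,0, 0,-0.61,0.01,0.54,0,0,0, 0,-0.61,0.01,0.54,0,0,0, 0,-0.61,0.01,0.54,0,0,0]' 30
python3 - <<'E'
from nx import *
az=-.195;T=tool(az,45*d,True);x=r.get_state()["tool_pos"]
o=x+[.06,-.012,.16];p=[(x+[0,0,.1],T),(o,T)]
rows(*p)
E
```

```text
clock: 9.4
tool_pos: [0.5374, -0.2036, 0.0335]
eef_rot: [0.919, -0.091, 0.382, 0.039]
contact_force: [-0.4, 1.7, 8.1]
opening: 0.68
finger_force: 30.0
q [ 0.4425  1.1603 -0.1659  2.5452  3.1573  1.3326  1.8017] x [ 0.5374 -0.2036  0.0335]
[ 0.473  0.002 -0.47 ] [ 0.003 -0.002 -0.   ] deg 0.31145184396347064
[ 1.044  0.003 -0.462] [ 0.003 -0.002 -0.   ] deg 0.31145184396347064
```

```bash
python3 -m pendant '[0,0.2,0,-0.2,0,0,0, 0,0.47,0,-0.47,0,0,0, 0,0.47,0,-0.47,0,0,0, 0,0.7,0,-0.47,0,0,0, 0,0.98,0,-0.47,0,0,0, 0,0.98,0,-0.47,0,0,0, 0,0.98,0,-0.47,0,0,0]'
python3 -m pendant '[0,0,0,0,0,0,1, 0,0,0,0,0,0,1, 0,0,0,0,0,0,1, 0,0,0,0,0,0,1, 0,0,0,0,0,0,1, 0,0,0,0,0,0,1, 0,0,0,0,0,0,1, 0,0,0,0,0,0,1, 0,0,0,0,0,0,1, 0,0,0,0,0,0,1, 0,0,0,0,0,0,1, 0,0,0,0,0,0,1]'
python3 - <<'E'
from nx import *
az=-.195;T=tool(az,45*d);x=r.get_state()["tool_pos"]
p=[(x,T)];rows(*p);dls(r.get_state()["q"],p)
E
```

```text
clock: 10.1
tool_pos: [0.589, -0.2148, 0.185]
eef_rot: [0.92, -0.092, 0.38, 0.04]
contact_force: [-0.5, -0.6, -2.8]
opening: 0.682
finger_force: 30.0
clock: 11.3
tool_pos: [0.5867, -0.2145, 0.1817]
eef_rot: [-0.586, 0.716, -0.294, 0.239]
contact_force: [0.3, 1.1, -3.7]
opening: 0.676
finger_force: 30.0
q [ 0.8357  0.8298 -0.8561  2.3625  2.5396  0.8187  0.8658] x [ 0.5867 -0.2145  0.1817]
[0. 0. 0.] [ 0.001 -0.007  0.998] deg 89.86198852316468
[ 1.0194  1.1271 -1.3238  2.3552  2.2955  1.0894 -0.2932] err 8.333014332459151e-11 4.2063963529681546e-11
```

```bash
python3 -m pendant '[0,0,0,0,0,-0.007,1, 0,0,0,0,0,-0.007,1, 0,0,0,0,0,-0.007,1, 0,0,0,0,0,-0.007,1, 0,0,0,0,0,-0.007,1, 0,0,0,0,0,-0.007,1, 0,0,0,0,0,-0.007,1, 0,0,0,0,0,-0.007,1, 0,0,0,0,0,-0.007,1, 0,0,0,0,0,-0.007,1, 0,0,0,0,0,-0.007,1, 0,0,0,0,0,-0.007,1]'
python3 - <<'E'
from nx import *
for n,pts in(("scene",[(276,258),(275,328),(204,248),(287,248),(288,341),(196,341)]),("side",[(290,255),(305,329)])):
    s=np.load(n+"0.npz");K=s["mtx"];C=s["cam_to_world"]
    for u,v in pts:
        w=C[:3,:3]@[(u-K[0,2])/K[0,0],-(v-K[1,2])/K[1,1],-1];t=(.01-C[2,3])/w[2];print(n,(u,v),C[:3,3]+t*w)
az=-.195;T=tool(az,45*d)
p=[([.575,-.23,.07],T),([.575,-.23,.0205],T)];rows(*p);dls(r.get_state()["q"],p)
E
```

```text
clock: 12.5
tool_pos: [0.5878, -0.2145, 0.1825]
eef_rot: [0.09, 0.919, -0.037, 0.382]
contact_force: [-0.0, 0.0, -2.7]
opening: 0.677
finger_force: 30.0
scene (276, 258) [ 0.6622 -0.1487  0.01  ]
scene (275, 328) [ 0.6653 -0.3375  0.01  ]
scene (204, 248) [ 0.4676 -0.1296  0.01  ]
scene (287, 248) [ 0.6908 -0.1162  0.01  ]
scene (288, 341) [ 0.6962 -0.3662  0.01  ]
scene (196, 341) [ 0.4838 -0.3797  0.01  ]
side (290, 255) [ 0.6638 -0.1508  0.01  ]
side (305, 329) [ 0.6673 -0.3358  0.01  ]
q [ 1.0346  1.0669 -1.3326  2.3564  2.2432  1.1012 -0.2702] x [ 0.5878 -0.2145  0.1825]
[ 0.576 -0.118  0.484] [0.001 0.001 0.   ] deg 0.11568681873347407
[ 0.81  -0.119  0.717] [0.001 0.001 0.   ] deg 0.11568681873347407
[ 1.0219  1.3908 -1.195   2.3847  2.5647  1.2299 -0.295 ] err 2.482298771095122e-11 1.2028835382373979e-11
[ 1.019   1.5009 -1.1356  2.3641  2.6718  1.2675 -0.2801] err 2.1167784968220094e-12 9.99148165947384e-13
```

```bash
python3 -m pendant '[0,0.58,-0.12,0.48,0,0,0, 0,0.58,-0.12,0.48,0,0,0, 0,0.58,-0.12,0.48,0,0,0, 0,0.69,-0.12,0.6,0,0,0, 0,0.75,-0.12,0.66,0,0,0, 0,0.78,-0.12,0.69,0,0,0, 0,0.8,-0.12,0.71,0,0,0, 0,0.81,-0.12,0.72,0,0,0, 0,0.81,-0.12,0.72,0,0,0]'
```

```text
clock: 13.4
tool_pos: [0.5777, -0.2304, 0.0232]
eef_rot: [0.09, 0.918, -0.037, 0.384]
contact_force: [0.8, -0.2, -3.0]
opening: 0.683
finger_force: 30.0
```

```bash
python3 -m pendant '[0,0.007,0,0.007,0,0,0, 0,0.014,0,0.014,0,0,0, 0,0.014,0,0.014,0,0,0]'
python3 - <<'E'
from plant import r
print(r.get_state()["contact_force"])
E
```

```text
clock: 13.7
tool_pos: [0.578, -0.2305, 0.0206]
eef_rot: [0.09, 0.918, -0.037, 0.385]
contact_force: [-1.7, -1.4, 2.5]
opening: 0.684
finger_force: 30.0
[-1.7337229  -1.35558802  2.47476337]
```

```bash
python3 -m pendant '[1,0,0,0,0,0,0, 1,0,0,0,0,0,0, 1,0,0,0,0,0,0, 1,0,0,0,0,0,0, 1,-0.3,0,-0.3,0,0,0, 1,-0.7,0,-0.7,0,0,0, 1,-0.9,0,-0.9,0,0,0, 1,-0.9,0,-0.9,0,0,0]'
python3 - <<'E'
from nx import *
s=r.get_state();q=s["q"];az=-.195;rz=lambda a:R.from_euler('z',a*d)
c=[.56,-.23];T=tool(az,45*d)
print(q,s["tool_pos"])
y=[.5,-.22,.30]
for nm,p in {"direct":[(y,tool(az,20*d)),(y,tool(az,0))],
 "roll-":[(y,tool(az,20*d)),(y,tool(az,15*d)*rz(-90)),(y,tool(az,5*d)*rz(-180)),(y,tool(az,0)*rz(-180))],
 "roll+":[(y,tool(az,20*d)),(y,tool(az,15*d)*rz(90)),(y,tool(az,5*d)*rz(179)),(y,tool(az,0)*rz(180))]}.items():
    print(nm);dls(q,p,20)
S=r.snapshot("scene");D=r.snapshot("side")
np.savez("scene1.npz",**S);np.savez("side1.npz",**D)
f=lambda i,x,y:cv2.resize(i[y:y+75,x:x+65,::-1],None,fx=6,fy=6,interpolation=cv2.INTER_CUBIC)
cv2.imwrite("pics/c3.png",np.hstack([f(S["img"],195,240),f(D["img"],210,243)]))
E
```

```text
clock: 14.5
tool_pos: [0.5766, -0.2292, 0.2129]
eef_rot: [0.089, 0.918, -0.036, 0.384]
contact_force: [1.2, -1.0, -0.4]
opening: 1.001
finger_force: 0.0
[ 1.1035  0.9889 -1.3515  2.3478  2.1981  1.006  -0.2357] [ 0.5766 -0.2292  0.2129]
direct
[ 1.1861  0.7265 -1.43    2.021   1.0928  0.9039  0.6265] err 0.00215505492703463 0.004253323676181459
[ 0.998   0.8253 -1.3598  1.6959  0.8325  1.3311  0.858 ] err 5.409986513395617e-13 2.0091933555431902e-13
roll-
[ 1.1861  0.7265 -1.43    2.021   1.0928  0.9039  0.6265] err 0.00215505492703463 0.004253323676181459
[ 1.1446  0.7572 -1.43    1.9395  1.0101  1.0226  2.2701] err 0.0029875802349700435 0.006003315594525906
[ 1.0919  0.9845 -1.43    1.9636  1.1843  1.5499  2.62  ] err 0.17289941172293666 1.174442489847592
[ 1.0467  1.0285 -1.43    1.8978  1.1565  1.6753  2.62  ] err 0.17694421333376434 1.2122911451509735
roll+
[ 1.1861  0.7265 -1.43    2.021   1.0928  0.9039  0.6265] err 0.00215505492703463 0.004253323676181459
[ 1.0344  0.5549 -1.062   1.9395  0.7319  0.7583 -0.588 ] err 3.4581407754761177e-12 1.4792840261386511e-12
[ 0.7292  0.4974 -0.6093  1.7769  0.3508  0.8864 -1.7681] err 2.8455754456712026e-12 1.2871119167893813e-12
[ 0.6923  0.5369 -0.5941  1.6959  0.3438  1.0148 -1.7821] err 3.8889697808638147e-13 1.635350789670084e-13
```

View pics/c3.png

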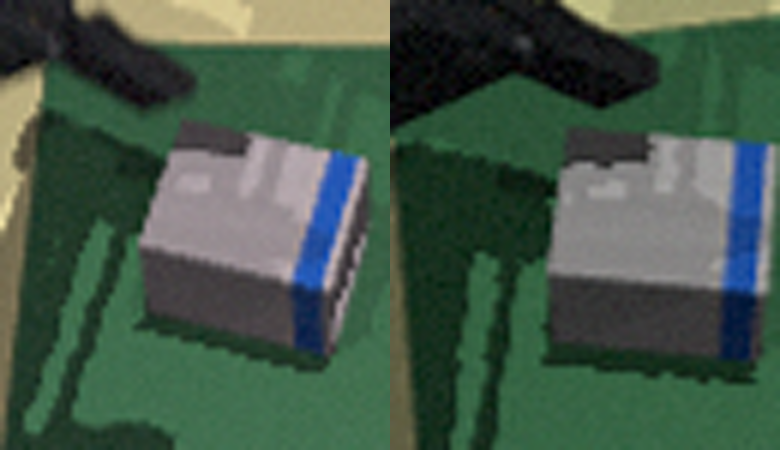

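Tub now lies flat on its side at scene crop (140-370,120-355), mouth with blue band away from the robot, weights undisturbed. Comparing two second-stage plans in my arm model.

Run:
```python
from nx import *
s=r.get_state();q=s["q"];az=-.195;rz=lambda a:R.from_euler('z',a*d)
dh=np.array([np.cos(az),np.sin(az),0]);c=np.array([.569,-.229,.035]);u=np.array([0,0,1])
for t in(0,-10):
  for azp in(.0136,.3):
    T=tool(az,t*d);g=tcp(c+.012*dh,T);T2=tool(azp,(90+t)*d);pan=np.array([.610,.185,.118+.053]);h=tcp(pan,T2)
    m=np.array([.5,0,.36]);Tm=tool((az+azp)/2,45*d)
    print("pitch",t,azp);dls(q,[(g+.12*u,T),(g,T),(g+.2*u,T),(m,Tm),(h+.1*u,T2),(h,T2)],20)
print("yaw")
T=tool(az,0);g=tcp(c,T);T4=tool(az,45*d);g4=tcp(c,T4)
T2=tool(.0136,45*d);h=tcp([.617,.185,.16],T2)
for s_,n in((1,"+"),(-1,"-")):
  print(n);q2=dls(q,[(g+.12*u,T),(g+.1*u,T*rz(s_*90)),(g+.1*u,T*rz(s_*179.9)),(g+.2*u,T*rz(s_*180)),(g4+.15*u,T4*rz(180)),(g4,T4*rz(180)),(g4+.2*u,T4*rz(180))],20)
```

```text
pitch 0 0.0136
[ 0.8333  1.0812 -1.173   1.6397  1.0698  1.1881  0.7732] err 2.1768240979743344e-12 1.0432485758732426e-12
[ 0.7987  1.2315 -1.0588  1.6847  1.2445  1.0509  0.6712] err 1.2447862121153354e-12 6.345733015537852e-13
[ 0.8504  0.9901 -1.2406  1.5688  0.9639  1.2974  0.8472] err 6.078290801859291e-12 2.580952401510672e-12
[ 0.8382  0.3977 -1.43    2.4426  1.8308  0.7182 -0.5413] err 0.002920805753823339 0.006067758851737326
[-0.4555  1.156  -0.3084  2.5021  2.5844  2.05   -1.6587] err 0.02931773624865157 0.08725983816968187
[-0.6797  1.368   0.0594  2.4026  2.4862  2.05   -2.0674] err 0.0033945894325339366 0.010088799864028176
pitch 0 0.3
[ 0.8333  1.0812 -1.173   1.6397  1.0698  1.1881  0.7732] err 2.1768240979743344e-12 1.0432485758732426e-12
[ 0.7987  1.2315 -1.0588  1.6847  1.2445  1.0509  0.6712] err 1.2447862121153354e-12 6.345733015537852e-13
[ 0.8504  0.9901 -1.2406  1.5688  0.9639  1.2974  0.8472] err 6.078290801859291e-12 2.580952401510672e-12
[ 0.9735  0.402  -1.43    2.4455  1.956   0.5503 -0.4508] err 0.009477811300610399 0.01948524596614914
[ 0.0544  1.3343 
[... 2255 characters left out ...]
 1.0729  1.173   0.7543] err 4.2459784256551625e-12 2.07215335689248e-12
[ 0.8867  1.2321 -1.3884  1.6899  1.2487  1.3599  2.2133] err 3.5310070000029434e-12 1.5499336519938118e-12
[ 0.9141  1.3454 -1.43    1.7813  1.4262  1.5353  2.62  ] err 0.07827034597284942 1.0710054472828223
[ 0.9376  1.2026 -1.43    1.7648  1.3208  1.6144  2.62  ] err 0.1269542979926716 1.1540970124758214
[ 0.9846  0.9936 -1.0592  2.3503  2.4942  0.8853  2.62  ] err 7.696754643191199e-06 0.011749306181456243
[ 0.9345  1.3594 -0.9271  2.3447  2.7803  1.1456  2.62  ] err 1.9449078045066471e-07 0.0004377184760551992
[ 1.0003  0.8398 -1.0443  2.3167  2.4246  0.7249  2.62  ] err 2.2045055501514265e-06 0.0034943673110499835
```

```bash
cat > plan.py <<'E'
from nx import *
az=-.195;dh=np.array([np.cos(az),np.sin(az),0]);c=np.array([.569,-.229,.035]);u=np.array([0,0,1])
T=tool(az,-15*d);g=tcp(c+.006*dh,T)
def ew(q):
    E,_=fk(q,SG,[P[0],0,0,P[3],P[4],P[5]]);W,_=fk(q,SG,[P[0],P[1],0]+P[3:]);print("    elbow",E,"wrist",W)
E
python3 - <<'E'
from plan import *
q0=r.get_state()["q"]
for azp in(.0136,.2):
  T2=tool(azp,75*d);h=tcp([.612,.185,.118+.047],T2);m=np.array([.5,-.1,.36])
  print(azp);q=q0
  for p in[(g+.12*u,T),(g,T),(g+.22*u,T),(m,tool(-.1,20*d)),([.52,0,.36],tool(-.05,50*d)),(h+.12*u-[.05,.05,0],T2),(h+.08*u,T2),(h,T2)]:
    q=dls(q,[p],20);ew(q)
E
```

```text
0.0136
[ 0.7328  1.146  -1.1269  1.3909  0.9027  1.4751  0.9344] err 1.662279131359642e-11 6.333076246434239e-12
    elbow [ 0.3489 -0.3723  0.5708] wrist [ 0.6556 -0.2461  0.4622]
[ 0.7165  1.2926 -1.0507  1.4296  1.0209  1.3332  0.8864] err 2.066384880319951e-12 8.723887180184192e-13
    elbow [ 0.3746 -0.3869  0.4938] wrist [ 0.6556 -0.2461  0.3422]
[ 0.7339  1.0361 -1.1784  1.3005  0.815   1.6183  0.9901] err 1.531794010134759e-11 5.381989168947725e-12
    elbow [ 0.3291 -0.3519  0.6253] wrist [ 0.6556 -0.2461  0.5622]
[ 1.0559  0.5216 -1.43    2.0088  0.8529  0.8672  0.6884] err 0.004869220755818254 0.0101003997078001
    elbow [ 0.1163 -0.2536  0.8255] wrist [ 0.386  -0.0912  0.6751]
[ 0.7586  0.4121 -1.3029  2.4888  2.1135  0.7417 -0.7434] err 1.7058468559317238e-09 5.868870457420026e-10
    elbow [ 0.1491 -0.1675  0.8531] wrist [0.2622 0.0129 0.5766]
[-0.139   1.0763 -0.8618  2.52    2.4712  2.05   -1.3053] err 0.05178312116545144 0.16427903310105438
    elbow [0.4922 0.0266 0.6058] wrist [0.2972 0.1706 0.3547]
[-0.1682  1.1342 -0.8137  2.485   2.5581  1.9451 -1.2014] err 7.9
[... 943 characters left out ...]
.386  -0.0912  0.6751]
[ 0.7586  0.4121 -1.3029  2.4888  2.1135  0.7417 -0.7434] err 1.7058468559317238e-09 5.868870457420026e-10
    elbow [ 0.1491 -0.1675  0.8531] wrist [0.2622 0.0129 0.5766]
[ 0.0518  1.1073 -0.8987  2.52    2.8046  1.9953 -1.0535] err 0.08763716388949928 0.2442452903506786
    elbow [ 0.4962 -0.0683  0.5903] wrist [0.3226 0.1161 0.3503]
[-0.001   1.1749 -0.8662  2.52    2.8455  1.8667 -0.9926] err 0.00967408378248555 0.02431277229701014
    elbow [ 0.5149 -0.0433  0.556 ] wrist [0.3176 0.1287 0.3251]
[-0.0313  1.3681 -0.7462  2.5068  3.0079  1.9884 -0.9843] err 5.0329020597509966e-12 1.5604458305767252e-12
    elbow [ 0.5477 -0.0295  0.4527] wrist [0.311  0.124  0.2473]
```

```bash
sed -i 's/-15\*d/-20*d/' plan.py
python3 - <<'E'
from plan import *
q=r.get_state()["q"];p=[(g+.12*u,T),(g,T)];rows(*p)
q=dls(q,p)
T2=tool(.0136,70*d);h=tcp([.63,.185,.118+.047],T2)
for p in[(g+.22*u,T),([.5,-.1,.36],tool(-.1,20*d)),([.54,0,.36],tool(-.05,50*d)),(h+.12*u-[.03,.05,0],T2),(h+.08*u,T2),(h,T2)]:
    q=dls(q,[p],20)
E
```

```text
q [ 1.1045  0.9841 -1.3549  2.3458  2.2015  1.0077 -0.2362] x [ 0.5789 -0.2301  0.2176]
[ 0.434 -0.004  0.323] [-0.001  0.733  0.001] deg 65.94312272734986
[ 1.009 -0.003  0.879] [-0.001  0.733  0.001] deg 65.94312272734986
[ 0.6915  1.1684 -1.0927  1.2982  0.8553  1.5678  0.9857] err 4.9902186684085655e-11 1.8050889446237743e-11
[ 0.6792  1.3136 -1.0274  1.3324  0.9597  1.4261  0.9502] err 4.969234401109173e-12 1.9836608029000735e-12
[ 0.688   1.0602 -1.1357  1.21    0.7786  1.7121  1.0328] err 2.158335596704999e-11 7.143368582852498e-12
[ 1.056   0.5216 -1.43    2.0088  0.853   0.8673  0.6884] err 0.004896445310140519 0.010156962403621612
[ 0.7285  0.4374 -1.2679  2.4442  2.1021  0.7384 -0.7021] err 6.850723446609439e-10 2.4283506479461617e-10
[ 0.0156  0.9991 -0.9708  2.52    2.4905  1.7721 -1.096 ] err 0.011970806408718105 0.031042367374997295
[-0.0713  1.0958 -0.9308  2.4174  2.516   1.7768 -1.0617] err 2.769195333822063e-12 1.0208562720704385e-12
[-0.1095  1.2792 -0.824   2.4013  2.6513  1.8998 -1.109 ] err 2.660598972644796e-12 8.272634447323228e-13
```

```bash
python3 -m pendant '[1,0.05,0,0.04,0,0.733,0, 1,0.1,0,0.08,0,0.733,0, 1,0.2,0,0.15,0,0.733,0, 1,0.43,0,0.32,0,0.733,0, 1,0.43,0,0.32,0,0.733,0, 1,0.43,0,0.32,0,0.733,0, 1,0.43,0,0.32,0,0.733,0, 1,0.43,0,0.32,0,0.733,0, 1,0.43,0,0.32,0,0.733,0]'
python3 - <<'E'
from plan import *
rows((g+.04*u,T),(g,T))
s=r.snapshot("wrist");cv2.imwrite("pics/w3.png",s["img"][:,:,::-1])
L=[[x,y,.063] for x,y in((-.04,.03),(.04,.03),(.04,-.03),(-.04,-.03))]
print(proj(s,place([.569,-.229,0,az],L)))
E
```

```text
clock: 15.5
tool_pos: [0.5659, -0.2276, 0.1287]
eef_rot: [0.096, 0.979, 0.019, -0.181]
contact_force: [0.7, -0.4, -0.9]
opening: 1.0
finger_force: 0.0
q [ 0.6902  1.1306 -1.0069  1.2541  0.7615  1.5588  1.082 ] x [ 0.5659 -0.2276  0.1287]
[-0.189 -0.006  0.439] [ 0.001 -0.011  0.   ] deg 1.0228520732444997
[-0.284 -0.007  0.688] [ 0.001 -0.011  0.   ] deg 1.0228520732444997
[[287.6844 178.054 ]
 [288.6508 267.4052]
 [221.0744 267.39  ]
 [222.1609 178.025 ]]
```

View pics/w3.png

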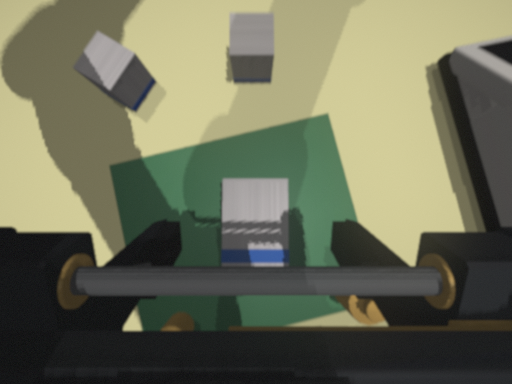

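The lying tub spans (221-289, 178-267), as predicted. Descending to grip near its mouth half.

```bash
python3 -m pendant '[1,-0.19,-0.01,0.44,0,-0.01,0, 1,-0.19,-0.01,0.44,0,-0.01,0, 1,-0.28,-0.01,0.69,0,-0.01,0, 1,-0.28,-0.01,0.69,0,-0.01,0, 1,-0.28,-0.01,0.69,0,-0.01,0, 0,-0.28,-0.01,0.69,0,-0.01,0, 0,-0.28,-0.01,0.69,0,-0.01,0, 0,-0.28,-0.01,0.69,0,-0.01,0, 0,-0.28,-0.01,0.69,0,-0.01,0, 0,-0.28,-0.01,0.69,0,-0.01,0]' 30
python3 - <<'E'
from plan import *
s=r.get_state();x=s["tool_pos"];rows((x+[0,0,.12],T));Rn=R.from_quat(s["eef_rot"]);gp=x-.019*Rn.as_matrix()[:,2]
print("grasp",gp,"dist from closed end",(gp-c)@dh+.04,"tilt",np.degrees(np.arcsin(Rn.as_matrix()[2,0])))
E
```

```text
clock: 16.55
tool_pos: [0.5685, -0.2296, 0.0203]
eef_rot: [0.096, 0.981, 0.018, -0.17]
contact_force: [1.1, 0.0, 5.9]
opening: 0.678
finger_force: 30.0
q [ 0.6875  1.2552 -0.9608  1.3027  0.8616  1.4033  1.0442] x [ 0.5685 -0.2296  0.0203]
[ 0.269  0.002 -0.753] [0.001 0.004 0.   ] deg 0.3504962016013002
grasp [ 0.5748 -0.2309  0.0382] dist from closed end 0.0460571621666411 tilt 19.667903308712233
```

```bash
python3 -m pendant '[0,0.07,0,-0.2,0,0,0, 0,0.17,0,-0.45,0,0,0, 0,0.27,0,-0.75,0,0,0, 0,0.35,0,-0.98,0,0,0, 0,0.35,0,-0.98,0,0,0]'
cat >> plan.py <<'E'
Rg=R.from_quat([0.096,0.981,0.018,-0.17])
def up(azp): return R.from_euler('z',azp)*R.from_euler('y',-90*d)*R.from_euler('z',-az)*Rg
T2=up(.0136)
h=np.array([.628,.185,.118+.046])+.019*T2.as_matrix()[:,2]
E
python3 - <<'E'
from plan import *
p=[([.52,-.16,.34],tool(-.1,20*d)),([.54,-.03,.36],tool(-.05,50*d))];rows(*p)
q=r.get_state()["q"];print(T2.as_matrix()[:,2],h)
dls(q,p+[(h+.12*u-[.03,.05,0],T2),(h+.08*u,T2),(h,T2)])
E
```

```text
clock: 17.05
tool_pos: [0.5708, -0.2297, 0.1803]
eef_rot: [0.096, 0.981, 0.017, -0.166]
contact_force: [-0.3, -0.6, -2.3]
opening: 0.681
finger_force: 30.0
q [ 0.6991  1.0653 -1.0315  1.2319  0.7336  1.6021  1.0984] x [ 0.5708 -0.2297  0.1803]
[ 0.75   0.392 -0.865] [ 0.001 -0.436 -0.062] deg 39.600374674729345
[ 0.829  1.269 -0.977] [-0.025 -0.768 -0.095] deg 69.67009741676056
[ 0.9415  0.0155 -0.3367] [0.6459 0.1853 0.1576]
[ 1.0802  0.578  -1.3355  1.9613  0.8707  0.8301  0.8179] err 2.7290768393569825e-11 1.1731979484206219e-11
[ 0.8321  0.4346 -1.2612  2.4437  2.1792  0.6676 -0.6933] err 1.563955559760975e-09 5.311986895033385e-10
[ 0.0118  1.0095 -0.9709  2.52    2.4966  1.7941 -1.1002] err 0.015495173098222641 0.040740957447669285
[-0.0736  1.105  -0.9311  2.4255  2.5235  1.7956 -1.0647] err 5.060583135413042e-12 1.843245700286496e-12
[-0.1113  1.2885 -0.8227  2.4076  2.6601  1.9172 -1.1102] err 5.611794600545303e-12 1.743815936365705e-12
```

```bash
python3 -m pendant '[0,0.75,0.39,-0.87,0,-0.436,-0.062, 0,0.75,0.39,-0.87,0,-0.436,-0.062, 0,0.75,0.39,-0.87,0,-0.436,-0.062, 0,0.75,0.39,-0.87,0,-0.436,-0.062, 0,0.75,0.39,-0.87,0,-0.436,-0.062, 0,0.75,0.39,-0.87,0,-0.436,-0.062]'
python3 - <<'E'
from plan import *
p=[([.54,-.03,.36],tool(-.05,50*d)),(h+.14*u-[.02,.05,0],T2),(h+.08*u,T2)];rows(*p)
dls(r.get_state()["q"],p)
E
```

```text
clock: 17.65
tool_pos: [0.5138, -0.1619, 0.334]
eef_rot: [0.048, 0.985, -0.01, 0.166]
contact_force: [-0.4, -1.1, -3.3]
opening: 0.678
finger_force: 30.0
q [ 1.0923  0.5587 -1.3348  1.9508  0.8548  0.8623  0.8442] x [ 0.5138 -0.1619  0.334 ]
[-0.141  0.892 -0.138] [-0.02  -0.342 -0.024] deg 30.929691654182005
[-0.441  2.046  0.403] [-0.055 -0.568 -0.052] deg 51.52767520150259
[-0.404  2.392  0.812] [-0.055 -0.568 -0.052] deg 51.52767520150259
[ 0.8297  0.4315 -1.2549  2.4437  2.1841  0.6634 -0.698 ] err 1.7914540382506688e-09 6.086304197288835e-10
[ 0.0506  0.9512 -1.0002  2.52    2.4806  1.7036 -1.0567] err 0.0007508307110963967 0.0018618366185955892
[-0.0735  1.1052 -0.9314  2.4255  2.5235  1.7958 -1.0644] err 8.12069778218973e-12 2.957067547298759e-12
```

```bash
python3 -m pendant '[0,-0.14,0.89,-0.14,-0.02,-0.342,-0.024, 0,-0.14,0.89,-0.14,-0.02,-0.342,-0.024, 0,-0.14,0.89,-0.14,-0.02,-0.342,-0.024, 0,-0.14,0.89,-0.14,-0.02,-0.342,-0.024, 0,-0.14,0.89,-0.14,-0.02,-0.342,-0.024, 0,-0.14,0.89,-0.14,-0.02,-0.342,-0.024, 0,-0.14,0.89,-0.14,-0.02,-0.342,-0.024]'
python3 - <<'E'
from plan import *
p=[(h+.14*u-[.02,.07,0],T2),(h+.08*u,T2)];rows(*p)
dls(r.get_state()["q"],p)
E
```

```text
clock: 18.35
tool_pos: [0.5458, -0.0291, 0.3626]
eef_rot: [0.025, 0.904, -0.007, 0.426]
contact_force: [0.5, -0.5, -3.9]
opening: 0.676
finger_force: 30.0
q [ 0.8009  0.4234 -1.2791  2.4374  2.0803  0.7397 -0.628 ] x [ 0.5458 -0.0291  0.3626]
[0.032 0.986 0.654] [-0.036 -0.221 -0.026] deg 20.246844680039406
[0.274 1.455 0.995] [-0.036 -0.221 -0.026] deg 20.246844680039406
[ 0.1125  0.9658 -1.0292  2.52    2.5126  1.7095 -1.0256] err 0.009509741811524699 0.023430157321278722
[-0.0599  1.1221 -0.9644  2.4255  2.5234  1.8152 -1.0364] err 1.061466769188139e-11 3.7838330332809865e-12
```

```bash
python3 -m pendant '[0,0.03,0.98,0.65,-0.036,-0.221,-0.026, 0,0.03,0.98,0.65,-0.036,-0.221,-0.026, 0,0.03,0.98,0.65,-0.036,-0.221,-0.026, 0,0.03,0.98,0.65,-0.036,-0.221,-0.026, 0,0.03,0.98,0.65,-0.036,-0.221,-0.026, 0,0.03,0.98,0.65,-0.036,-0.221,-0.026, 0,0.03,0.98,0.65,-0.036,-0.221,-0.026, 0,0.03,0.98,0.65,-0.036,-0.221,-0.026]'
python3 - <<'E'
from plan import *
p=[(h+.06*u,T2),(h+.01*u,T2)];rows(*p)
q=r.get_state()["q"];ew(q);q=dls(q,p);ew(q)
E
```

```text
clock: 19.15
tool_pos: [0.6262, 0.1164, 0.2938]
eef_rot: [-0.008, 0.82, 0.004, 0.572]
contact_force: [0.4, -0.4, -3.0]
opening: 0.676
finger_force: 30.0
q [ 0.1994  1.1633 -1.4703  2.5557  2.3204  2.0247 -0.6812] x [0.6262 0.1164 0.2938]
[0.427 0.458 0.306] [-0.    -0.007  0.002] deg 0.6403777334777538
[0.74  0.459 0.422] [-0.    -0.007  0.002] deg 0.6403777334777538
    elbow [ 0.4935 -0.1443  0.562 ] wrist [0.2985 0.1128 0.4289]
[ 0.0349  1.3682 -1.26    2.4257  2.6073  2.0426 -0.7222] err 1.940384270657083e-11 5.5023751157727395e-12
[ 0.0091  1.4381 -1.1288  2.4125  2.7113  2.05   -0.7831] err 0.00173134542877589 0.005144586433849974
    elbow [ 0.5526 -0.0522  0.4141] wrist [0.3286 0.1801 0.2811]
```

Run:
```python
from plan import *
q0=r.get_state()["q"]
for a in(-.3,-.15,.15,.3,.5):
    T3=up(a);hh=np.array([.632,.185,.164])+.019*T3.as_matrix()[:,2]
    print(a);dls(q0,[(hh+.06*u,T3),(hh,T3)])
```

```text
-0.3
[-0.169   1.2389 -1.085   2.2367  2.2355  2.05   -1.089 ] err 0.0014140343796288188 0.004201520959321221
[-0.209   1.3244 -0.9622  2.2216  2.302   2.05   -1.183 ] err 0.0005332102853885105 0.001583782313478941
-0.15
[-0.0823  1.2821 -1.1459  2.3339  2.4096  2.05   -0.9549] err 0.0015558992317186598 0.004623496106389745
[-0.1277  1.3582 -0.9916  2.3175  2.4917  2.05   -1.0607] err 0.001179152391445206 0.0035031602121359698
0.15
[ 0.1374  1.3734 -1.2621  2.4576  2.7379  1.8864 -0.6015] err 2.9025685494708748e-11 9.993080921497809e-12
[ 0.1234  1.493  -1.1505  2.4389  2.8903  1.9253 -0.6019] err 4.028534216737697e-12 1.2622253233272262e-12
0.3
[ 0.2599  1.3812 -1.2708  2.4713  2.8529  1.6752 -0.4796] err 5.667637271539008e-11 2.2820369625628584e-11
[ 0.2507  1.5106 -1.1702  2.4523  3.0073  1.7148 -0.4575] err 5.09611766095421e-12 1.924156369119656e-12
0.5
[ 0.4335  1.3968 -1.2991  2.434   2.9482  1.3162 -0.3236] err 7.100190694565207e-11 3.287349303189036e-11
[ 0.4296  1.5335 -1.2176  2.4158  3.0842  1.3491 -0.2822] err 4.901851650761128e-12 2.216973609602436e-12
```

```bash
cat >> plan.py <<'E'
T3=up(.3);h3=np.array([.632,.185,.164])+.019*T3.as_matrix()[:,2]
E
python3 - <<'E'
from plan import *
rows((h3+.06*u,T3),(h3+.01*u,T3))
E
```

```text
q [ 0.1994  1.1633 -1.4703  2.5557  2.3204  2.0247 -0.6812] x [0.6262 0.1164 0.2938]
[0.419 0.492 0.327] [-0.172 -0.007 -0.06 ] deg 16.376138483110292
[0.732 0.493 0.442] [-0.172 -0.007 -0.06 ] deg 16.376138483110292
```

```bash
python3 -m pendant '[0,0.42,0.49,0.33,-0.172,-0.007,-0.06, 0,0.42,0.49,0.33,-0.172,-0.007,-0.06, 0,0.42,0.49,0.33,-0.172,-0.007,-0.06, 0,0.42,0.49,0.33,-0.172,-0.007,-0.06, 0,0.42,0.49,0.33,-0.172,-0.007,-0.06]'
python3 - <<'E'
from plan import *
p=[(h3+.02*u,T3),(h3+.006*u,T3),(h3,T3)];rows(*p);dls(r.get_state()["q"],p)
D=r.snapshot("side");cv2.imwrite("pics/s2.png",cv2.resize(D["img"][60:260,160:400,::-1],None,fx=3,fy=3,interpolation=cv2.INTER_CUBIC))
E
```

```text
clock: 19.65
tool_pos: [0.6506, 0.1875, 0.2245]
eef_rot: [-0.122, 0.805, 0.086, 0.574]
contact_force: [-0.7, 0.4, -1.7]
opening: 0.68
finger_force: 30.0
q [ 0.2737  1.3413 -1.3263  2.4891  2.7669  1.7518 -0.4232] x [0.6506 0.1875 0.2245]
[0.297 0.021 0.098] [-0.002  0.007  0.   ] deg 0.6274272961323201
[0.385 0.021 0.129] [-0.002  0.007  0.   ] deg 0.6274272961323201
[0.423 0.021 0.142] [-0.002  0.007  0.   ] deg 0.6274272961323201
[ 0.2624  1.4975 -1.2449  2.4618  2.9508  1.7153 -0.4162] err 1.0566654605164988e-11 4.007722258202455e-12
[ 0.262   1.5267 -1.221   2.4555  2.9875  1.7201 -0.4107] err 2.5252954982122087e-13 1.0455139170554396e-13
[ 0.262   1.539  -1.2108  2.4523  3.003   1.7214 -0.4084] err 6.791536973482847e-14 3.47078619489914e-14
```

View pics/s2.png

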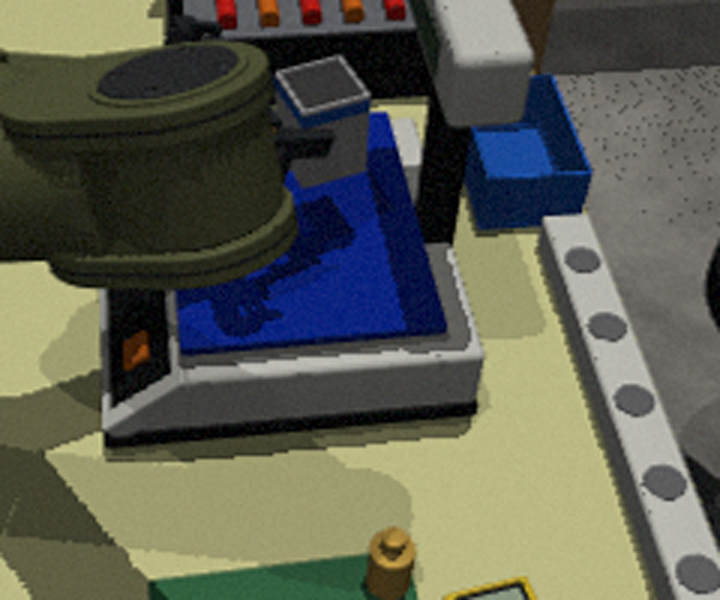

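The tub is mouth-up at crop (275-370, 55-190), above the pan; nothing else is close. Lowering slowly.

```bash
python3 -m pendant '[0,0.15,0.01,0.05,0,0.007,0, 0,0.3,0.02,0.1,0,0.007,0, 0,0.34,0.02,0.115,0,0.007,0, 0,0.37,0.02,0.125,0,0.007,0, 0,0.385,0.02,0.13,0,0.007,0, 0,0.385,0.02,0.13,0,0.007,0]'
python3 -m pendant '[0,0.01,0,0.003,0,0,0, 0,0.019,0,0.006,0,0,0, 0,0.019,0,0.006,0,0,0]'
python3 - <<'E'
from plan import *
rows((h3,T3))
E
```

```text
clock: 20.3
tool_pos: [0.6489, 0.1911, 0.1626]
eef_rot: [-0.124, 0.809, 0.087, 0.569]
contact_force: [-0.9, 0.1, -1.6]
opening: 0.674
finger_force: 30.0
clock: 20.6
tool_pos: [0.6486, 0.1909, 0.1587]
eef_rot: [-0.124, 0.809, 0.087, 0.568]
contact_force: [-0.1, 0.2, -3.2]
opening: 0.675
finger_force: 30.0
q [ 0.2538  1.4772 -1.2241  2.4677  2.9155  1.7899 -0.3997] x [0.6486 0.1909 0.1587]
[ 0.006 -0.005  0.004] [ 0.    -0.002  0.001] deg 0.16185730703651482
```

```bash
python3 -m pendant '[0,0.006,0,0.002,0,0,0, 0,0.012,0,0.004,0,0,0, 0,0.012,0,0.004,0,0,0]' | grep -E "pos|contact"
python3 -m pendant '[0,0.006,0,0.002,0,0,0, 0,0.006,0,0.002,0,0,0]' | grep -E "pos|contact"
```

```text
tool_pos: [0.6487, 0.1911, 0.1583]
contact_force: [-3.8, -2.1, 5.7]
tool_pos: [0.6487, 0.1911, 0.1583]
contact_force: [-5.8, -3.1, 8.7]
```

```bash
python3 -m pendant '[0,-0.008,0,-0.002,0,0,0, 0,-0.008,0,-0.002,0,0,0, 1,-0.008,0,-0.002,0,0,0, 1,-0.008,0,-0.002,0,0,0, 1,-0.008,0,-0.002,0,0,0, 1,-0.008,0,-0.002,0,0,0, 1,-0.008,0,-0.002,0,0,0]'
python3 - <<'E'
from plan import *
x=r.get_state()["tool_pos"]
p=[(x+.06*u,T3),(x+.06*u-[.06,.02,0],T3),(x+.12*u-[.1,.05,0],tool(.2,60*d))];rows(*p);dls(r.get_state()["q"],p)
E
```

```text
clock: 21.8
tool_pos: [0.6486, 0.1911, 0.1567]
eef_rot: [-0.124, 0.809, 0.087, 0.568]
contact_force: [0.1, -0.2, 0.6]
opening: 1.003
finger_force: 0.0
q [ 0.2535  1.481  -1.2212  2.4663  2.9198  1.7899 -0.399 ] x [0.6486 0.1911 0.1567]
[-0.376 -0.    -0.136] [ 0.    -0.002  0.001] deg 0.1839998459845934
[-0.233 -0.008 -0.532] [ 0.    -0.002  0.001] deg 0.1839998459845934
[-0.503 -0.119 -0.964] [0.06  0.113 0.028] deg 11.752097217196251
[ 0.2668  1.4166 -1.3169  2.472   2.846   1.6951 -0.4267] err 5.1508682845909145e-12 2.031136147737017e-12
[ 0.2089  1.4416 -1.3071  2.52    2.8339  1.9497 -0.5005] err 0.05776971139911482 0.1545223768736451
[ 0.2274  1.0473 -1.43    2.52    2.2888  1.6946 -0.7892] err 0.05782434512310223 0.1551385211991949
```

```bash
python3 -m pendant '[1,-0.1,0,-0.035,0,0,0, 1,-0.3,0,-0.11,0,0,0, 1,-0.6,0,-0.22,0,0,0, 1,-0.85,0,-0.31,0,0,0, 1,-0.85,0,-0.31,0,0,0]'
python3 - <<'E'
from plan import *
q=r.get_state()["q"];print(q)
k=np.array([.4605,.078,.0715]);tt=np.arcsin(.593)
for t in(tt,.4,.2,0):
  for roll in(0,90):
    T=tool(.0136,t)*R.from_euler('z',roll*d)
    print("tilt",t,roll);dls(q,[([.56,.05,.36],tool(.1,50*d)),([.5,.05,.30],T),(k+[-.0,0,.06],T),(k,T)])
E
```

```text
clock: 22.3
tool_pos: [0.6487, 0.1922, 0.3003]
eef_rot: [-0.124, 0.806, 0.088, 0.573]
contact_force: [0.8, -0.3, 0.2]
opening: 1.003
finger_force: 0.0
[ 0.3057  1.1517 -1.4297  2.4692  2.578   1.6319 -0.4597]
tilt 0.6347795228166718 0
[ 0.7173  0.5788 -1.43    2.3951  2.0261  0.8256 -0.5003] err 0.0020336605181796893 0.0038982515635049278
[ 0.6097  0.5409 -1.3444  2.4049  1.7191  0.7773 -0.4207] err 9.770105331637833e-12 3.5362975111066332e-12
[ 0.1458  1.0349 -1.1054  2.52    2.1683  1.416  -1.0995] err 0.09119818861244942 0.20572272312919718
[ 0.0819  1.2322 -0.9819  2.52    2.3176  1.6007 -1.1826] err 0.0968732493102076 0.23648904222835476
tilt 0.6347795228166718 90
[ 0.7173  0.5788 -1.43    2.3951  2.0261  0.8256 -0.5003] err 0.0020336605181796893 0.0038982515635049278
[ 0.6287  0.5965 -1.43    2.405   1.6919  0.8672 -1.9749] err 0.0015010123620175615 0.0031430387180933213
[ 0.1606  1.0662 -1.1673  2.52    2.1279  1.4612 -2.62  ] err 0.08733050900769586 0.1872346708261199
[ 0.1374  1.3479 -1.2083  2.52    2.1829  1.7568 -2.62  ] err 0.08113324285620725 0.22535884218993868
tilt 0.
[... 1913 characters left out ...]
 err 1.945131602590729e-11 7.0655481478025746e-12
[ 0.3487  0.8946 -1.0813  2.1101  1.1019  0.8814  0.1734] err 5.588969377605862e-11 2.4929475426394845e-11
[ 0.2948  0.9853 -0.9795  2.1458  1.2747  0.8087  0.04  ] err 1.546309775682322e-11 7.520055940704959e-12
tilt 0 90
[ 0.7173  0.5788 -1.43    2.3951  2.0261  0.8256 -0.5003] err 0.0020336605181796893 0.0038982515635049278
[ 0.4925  0.6657 -1.194   1.8155  0.6815  1.1472 -0.9161] err 4.445811119337507e-11 1.8149792195698324e-11
[ 0.2902  0.8241 -0.9371  2.1101  1.0244  0.7645 -1.3088] err 1.1220265426023281e-10 5.0859653666875045e-11
[ 0.223   0.9119 -0.8189  2.1458  1.2066  0.6662 -1.4582] err 5.511064171150292e-11 2.7276068058700197e-11
```

```bash
cat >> plan.py <<'E'
Tk=tool(.0136,.3);k=np.array([.4612,.078,.0705])-.005*np.array([np.cos(.3),0,np.sin(.3)])
n=np.array([.593,.008,-.805])
E
python3 - <<'E'
from plan import *
p=[([.56,.05,.36],tool(.1,50*d)),([.5,.06,.30],Tk),(k-.04*n,Tk),(k+.006*n,Tk)];rows(*p);dls(r.get_state()["q"],p);print(k)
E
```

```text
q [ 0.3057  1.1517 -1.4297  2.4692  2.578   1.6319 -0.4597] x [0.6487 0.1922 0.3003]
[-0.096 -0.727 -0.932] [0.114 0.23  0.065] deg 23.840876873596464
[ 0.4   -0.544 -1.142] [0.133 0.591 0.138] deg 55.96129994435442
[ 1.781 -0.296 -1.077] [0.133 0.591 0.138] deg 55.96129994435442
[ 1.957 -0.349 -0.831] [0.133 0.591 0.138] deg 55.96129994435442
[ 0.7173  0.5788 -1.43    2.3951  2.0261  0.8256 -0.5003] err 0.0020336605181796893 0.0038982515635049278
[ 0.5927  0.6058 -1.3531  2.0846  1.0314  0.902   0.2769] err 1.3489077771475076e-10 4.946582923701462e-11
[ 0.2513  0.9309 -1.0432  2.4938  1.8717  0.9105 -0.6919] err 1.5562362045957844e-11 7.366672401750551e-12
[ 0.2467  1.0291 -0.995   2.4358  1.9475  0.9426 -0.6737] err 8.909736224728679e-12 4.21531863627146e-12
[0.4564 0.078  0.069 ]
```

```bash
python3 -m pendant '[1,-0.1,-0.73,-0.93,0.114,0.23,0.065, 1,-0.1,-0.73,-0.93,0.114,0.23,0.065, 1,-0.1,-0.73,-0.93,0.114,0.23,0.065, 1,-0.1,-0.73,-0.93,0.114,0.23,0.065, 1,-0.1,-0.73,-0.93,0.114,0.23,0.065, 1,-0.1,-0.73,-0.93,0.114,0.23,0.065]'
python3 - <<'E'
from plan import *
p=[([.5,.06,.28],Tk),(k-.04*n,Tk)];rows(*p);dls(r.get_state()["q"],p)
D=r.snapshot("side");np.savez("side2.npz",**D);S=r.snapshot("scene");np.savez("scene2.npz",**S)
f=lambda i,x,y:cv2.resize(i[y:y+130,x:x+130,::-1],None,fx=3,fy=3,interpolation=cv2.INTER_CUBIC)
cv2.imwrite("pics/c4.png",np.hstack([f(S["img"],195,60),f(D["img"],190,60)]))
E
```

```text
clock: 22.9
tool_pos: [0.5604, 0.0465, 0.3542]
eef_rot: [-0.044, 0.907, 0.018, 0.418]
contact_force: [-0.0, 0.8, -0.4]
opening: 0.999
finger_force: 0.0
q [ 0.7059  0.5562 -1.4431  2.3972  1.9505  0.8845 -0.4487] x [0.5604 0.0465 0.3542]
[0.63  0.13  0.023] [0.026 0.358 0.046] deg 32.600793793123984
[1.819 0.296 0.466] [0.026 0.358 0.046] deg 32.600793793123984
[ 0.5741  0.6558 -1.359   2.1169  1.1133  0.9129  0.1918] err 9.924373746780682e-11 3.863969764388869e-11
[ 0.2687  0.9565 -1.0926  2.4938  1.8482  0.9555 -0.6753] err 5.88786035966463e-11 2.538295091202275e-11
```

View pics/c4.png

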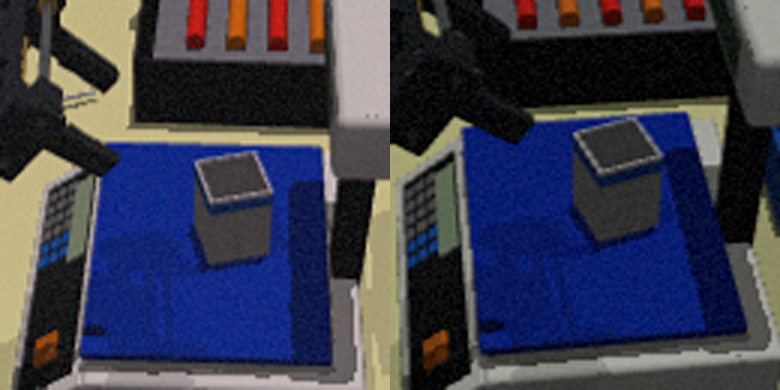

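```bash
python3 -m pendant '[0,0.63,0.13,0.02,0.026,0.358,0.046, 0,0.63,0.13,0.02,0.026,0.358,0.046, 0,0.63,0.13,0.02,0.026,0.358,0.046, 0,0.63,0.13,0.02,0.026,0.358,0.046, 0,0.63,0.13,0.02,0.026,0.358,0.046, 0,0.63,0.13,0.02,0.026,0.358,0.046]'
python3 - <<'E'
from plan import *
S=np.load("scene2.npz");D=np.load("side2.npz")
v=lambda l,x0:(np.array(l)+.5)/3-.5+[x0,60]
hh=.03;L=[[-hh,hh,.08],[hh,hh,.08],[hh,-hh,.08],[-hh,-hh,.08],[-hh,-hh,0],[hh,-hh,0]]
print(fit([(S,L,v([(194,159),(257,151),(273,190),(209,205),(210,265),(270,257)],195)),(D,L,v([(573,135),(631,117),(664,158),(606,176),(607,241),(658,227)],190-130))],[.63,.19,.118,.3]))
rows((k-.04*n,Tk),(k-.012*n,Tk),(k+.006*n,Tk))
E
```

```text
clock: 23.6
tool_pos: [0.5013, 0.0653, 0.2796]
eef_rot: [-0.009, 0.989, 0.005, 0.148]
contact_force: [0.4, -0.7, 0.8]
opening: 0.482
finger_force: 0.0
(array([0.6369, 0.177 , 0.1261, 0.3358]), np.float64(0.8822493118265721))
q [ 0.5536  0.5912 -1.2953  2.0926  1.0364  0.8776  0.2686] x [0.5013 0.0653 0.2796]
[0.785 0.082 1.004] [ 0.006 -0.001  0.002] deg 0.5309073583592979
[0.724 0.081 1.18 ] [ 0.006 -0.001  0.002] deg 0.5309073583592979
[0.684 0.08  1.293] [ 0.006 -0.001  0.002] deg 0.5309073583592979
```

The tub stands mouth-up and released about 20 mm from the pan's centre (scene crop 195-272, 152-268). Next is the tare key, at scene crop (45,348).

```bash
python3 -m pendant '[0,0.5,0.05,0.2,0.006,0,0.002, 0,0.78,0.08,0.6,0.006,0,0.002, 0,0.78,0.08,1,0.006,0,0.002, 0,0.78,0.08,1,0.006,0,0.002, 0,0.78,0.08,1,0.006,0,0.002, 0,0.78,0.08,1,0.006,0,0.002]'
python3 - <<'E'
from plan import *
rows((k-.012*n,Tk),(k-.002*n,Tk),(k+.004*n,Tk),(k+.008*n,Tk))
E
```

```text
clock: 24.2
tool_pos: [0.4282, 0.0753, 0.099]
eef_rot: [-0.009, 0.989, -0.001, 0.145]
contact_force: [-0.6, -0.3, 0.1]
opening: 0.001
finger_force: 0.0
q [ 0.2316  0.8829 -1.0534  2.4974  1.7945  0.9002 -0.6688] x [0.4282 0.0753 0.099 ]
[-0.096  0.016  0.17 ] [-0.002 -0.006  0.003] deg 0.607471706956309
[-0.118  0.016  0.233] [-0.002 -0.006  0.003] deg 0.607471706956309
[-0.132  0.016  0.271] [-0.002 -0.006  0.003] deg 0.607471706956309
[-0.141  0.016  0.296] [-0.002 -0.006  0.003] deg 0.607471706956309
```

```bash
python3 -m pendant '[0,-0.1,0.016,0.17,0,0,0, 0,-0.1,0.016,0.17,0,0,0, 0,-0.118,0.016,0.233,0,0,0, 0,-0.118,0.016,0.233,0,0,0]' | grep -E "pos|contact"
python3 -m pendant '[0,-0.005,0,0.013,0,0,0, 0,-0.005,0,0.013,0,0,0]' | grep -E "pos|contact"
python3 -m pendant '[0,-0.005,0,0.013,0,0,0, 0,-0.005,0,0.013,0,0,0]' | grep -E "pos|contact"
```

```text
tool_pos: [0.4592, 0.0763, 0.0746]
contact_force: [0.9, -0.8, -0.5]
tool_pos: [0.4604, 0.0762, 0.0732]
contact_force: [0.3, 0.1, -0.2]
tool_pos: [0.4618, 0.0762, 0.0712]
contact_force: [-0.1, 0.5, 0.2]
```

```bash
for i in 1; do python3 -m pendant '[0,-0.005,0,0.013,0,0,0, 0,-0.005,0,0.013,0,0,0]' | grep -E "pos|contact"; done
python3 -m pendant '[0,-0.005,0,0.013,0,0,0, 0,-0.005,0,0.013,0,0,0]' | grep -E "pos|contact"
python3 -m pendant '[0,-0.005,0,0.013,0,0,0, 0,-0.005,0,0.013,0,0,0]' | grep -E "pos|contact"
```

```text
tool_pos: [0.4631, 0.0762, 0.0693]
contact_force: [-0.4, -0.2, -0.4]
tool_pos: [0.4644, 0.0762, 0.0676]
contact_force: [-0.5, -0.6, -0.7]
tool_pos: [0.4657, 0.0762, 0.066]
contact_force: [-0.2, 0.1, 0.7]
```

Run:
```python
from plan import *
print(r.get_state()["contact_force"])
A=[];B=[]
for f,(u0,v0) in(("scene0",(210,176)),("side0",(205,176)),("w1",(403,133)),("scene2",(210,176)),("side2",(205,176))):
    s=np.load(f+".npz");im=s["img"].astype(int);m=(im[...,0]>110)&(im[...,1]<im[...,0]*.65)&(im[...,2]<im[...,0]*.4)
    yy,xx=np.nonzero(m);sel=(abs(xx-u0)<16)&(abs(yy-v0)<16);uv=[xx[sel].mean(),yy[sel].mean()]
    K=s["mtx"];C=s["cam_to_world"];w=C[:3,:3]@[(uv[0]-K[0,2])/K[0,0],-(uv[1]-K[1,2])/K[1,1],-1];w/=np.linalg.norm(w)
    M=np.eye(3)-np.outer(w,w);A.append(M);B.append(M@C[:3,3]);t=(.073-C[2,3])/w[2];print(f,uv,sel.sum(),"at z=.073:",C[:3,3]+t*w)
print(np.linalg.solve(sum(A),sum(B)))
```

```text
[-0.2026  0.1143  0.745 ]
scene0 [np.float64(209.76271186440678), np.float64(175.35593220338984)] 59 at z=.073: [0.4621 0.0761 0.073 ]
side0 [np.float64(204.5), np.float64(175.61764705882354)] 68 at z=.073: [0.4638 0.0756 0.073 ]
w1 [np.float64(403.0229007633588), np.float64(132.64885496183206)] 262 at z=.073: [0.4632 0.0752 0.073 ]
scene2 [np.float64(210.22727272727272), np.float64(172.8181818181818)] 22 at z=.073: [0.4622 0.0859 0.073 ]
side2 [np.float64(204.88), np.float64(173.28)] 25 at z=.073: [0.465 0.084 0.073]
[0.4638 0.0735 0.0801]
```

```bash
python3 -m pendant '[0,-0.005,0,0.013,0,0,0, 0,-0.005,0,0.013,0,0,0, 0,-0.005,0,0.013,0,0,0]' | grep -E "pos|contact"
python3 -m pendant '[0,-0.005,0,0.013,0,0,0, 0,-0.005,0,0.013,0,0,0, 0,-0.005,0,0.013,0,0,0]' | grep -E "pos|contact"
```

```text
tool_pos: [0.4669, 0.0762, 0.0645]
contact_force: [0.4, 0.4, -1.1]
tool_pos: [0.4682, 0.0763, 0.0628]
contact_force: [-0.3, -0.4, 0.3]
```

Run:
```python
from plan import *
x=r.get_state()["tool_pos"];print(x,R.from_quat(r.get_state()["eef_rot"]).as_matrix()[:,2])
for f in("scene","side"):
    s=r.snapshot(f);np.savez(f+"3.npz",**s);im=s["img"].astype(int);print(f,"tcp px",proj(s,[x,[.463,.0756,.073]]))
    o=(im[...,0]>110)&(im[...,1]<im[...,0]*.65)&(im[...,2]<im[...,0]*.4)
    g=im.sum(2)
    for v in range(150,192,2):print(v,''.join('O' if o[v,u] else ('#' if g[v,u]<110 else ('b' if im[v,u,2]>im[v,u,0]*1.5 else ('+' if g[v,u]<300 else '.'))) for u in range(180,250)))
```

```text
[0.4682 0.0763 0.0628] [ 0.2952 -0.0015 -0.9554]
scene tcp px [[212.1526 177.71  ]
 [210.0567 175.4881]]
150 +####################+##+++++##############..bbbbbbbbbbbbbbbbbbbbbbbbb
152 ..######################+++++#############+..bbbbbbbbbbbbbbbbbbbbbbbbb
154 ...#####################+#++##############+.bbbbbbbbbbbbbbbbbbbbbbbbbb
156 ...+###############+###++#################..bbbbbbbbbbbbbbbbbbbbbbbbbb
158 ....+#############++######################..bbbbbbbbbbbbbbbbbbbbbbbbbb
160 ....++############+###++++++#############+..bbbbbbbbbbbbbbbbbbbbbbbbbb
162 ....++####+######+++###++++##############+.bbbbbbbbbbbbbbbbbbbbbbbbbbb
164 ...+###+++++++++#+#++#++++###############..bbbbbbbbbbbbbbbbbbbbbbbbbbb
166 ..+###+#+++++#+#++##++##++###############..bbbbbbbbbbbbbbbbbbbbbbbbbbb
168 ####++++#++++#++++++++##++##############+..bbbbbbbbbbbbbbbbbbbbbbbbbbb
170 +++#++++####+++++++++############O######+.bbbbbbbbbbbbbbbbbbbbbbbbbbbb
172 #++++#++########################+O+#####..bbbbbbbbbbbbbbbbbbbbbbbbbbbb
174 ###############################+OO+#####..bbbbbbbbbbbbbbbbbbbbbbbbbbbb
176 ################
[... 1509 characters left out ...]
bbbbbbbbbbbbbbbbbbbbbbbbb
174 #++########################+O+######+..+bbbbbbbbbbbbbbbbbb#b#b########
176 ############################O+######+..+##########################b#++
178 ###########################+++######+..++####+++++++++++++++++++++++++
180 ##########################+#########+..++++++++++++++++++++++++++++++.
182 ###############+#######+#############...+++++.........................
184 +#######+....++++###################+.................................
186 ....++++......+++################+........................++++++++++++
188 ....++++......+++############+..........++++++++++++++++++++++++++++++
190 ...+++++......+++#########+.........++++++++++++++++++++++++++++++++++
```

```bash
python3 -m pendant '[0,-0.005,0,0.013,0,0,0, 0,-0.005,0,0.013,0,0,0, 0,-0.005,0,0.013,0,0,0]' | grep -E "pos|contact"
python3 -m pendant '[0,-0.005,0,0.013,0,0,0, 0,-0.005,0,0.013,0,0,0, 0,-0.005,0,0.013,0,0,0]' | grep -E "pos|contact"
python3 - <<'E'
from plan import *
print(r.get_state()["joint_torque"])
ob=lambda im:(im[...,0]>110)&(im[...,1]<im[...,0]*.65)&(im[...,2]<im[...,0]*.4)
for f in("scene0","scene3"):
    im=np.load(f+".npz")["img"].astype(int);o=ob(im)
    print(f)
    for v in range(166,186):print(v,''.join('O' if o[v,u] else '-' for u in range(200,222)))
E
```

```text
tool_pos: [0.4695, 0.0763, 0.0612]
contact_force: [0.5, 0.5, -0.2]
tool_pos: [0.4707, 0.0763, 0.0595]
contact_force: [0.5, 0.1, -0.1]
[  0.0045 -42.7194  -8.6599  -1.3602   0.6912   0.6416   0.006 ]
scene0
166 ----------------------
167 ----------------------
168 ----------------------
169 ----------------------
170 -------------O--------
171 -----------OOO--------
172 ---------OOOOO--------
173 -------OOOOOOO--------
174 -------OOOOOOO--------
175 -------OOOOOOO--------
176 -------OOOOOOO--------
177 ------OOOOOOOO--------
178 ------OOOOOOO---------
179 ------OOOOO-----------
180 ------OO--------------
181 ----------------------
182 ----------------------
183 ----------------------
184 ----------------------
185 ----------------------
scene3
166 ----------------------
167 ----------------------
168 ----------------------
169 ----------------------
170 -------------O--------
171 -------------O--------
172 -------------O--------
173 ------------OO--------
174 ------------OO--------
175 ------------OO--------
176 ------------OO--------
177 ------------OO--------
178 ------------O---------
179 ----------------------
180 ----------------------
181 ----------------------
182 ----------------------
183 ----------------------
184 ----------------------
185 ----------------------
```

```bash
python3 -m pendant '[0,0.002,0,0.013,0,0,0, 0,0.002,0,0.013,0,0,0, 0,0.002,0,0.013,0,0,0]' | grep -E "pos|contact"
python3 -m pendant '[0,0.002,0,0.013,0,0,0, 0,0.002,0,0.013,0,0,0, 0,0.002,0,0.013,0,0,0]' | grep -E "pos|contact"
python3 - <<'E'
from plan import *
s=r.snapshot("wrist");im=s["img"].astype(int);x=r.get_state()["tool_pos"];m=R.from_quat(r.get_state()["eef_rot"]).as_matrix()
print(proj(s,[x,x-.019*m[:,2],[.463,.0756,.073],[.4735,.0756,.081],[.463,.0916,.073],[.463,.0596,.073]]))
o=(im[...,0]>90)&(im[...,1]<im[...,0]*.65)&(im[...,2]<im[...,0]*.4);g=im.sum(2)
for v in range(140,330,6):print(v,''.join('O' if o[v,u] else ('#' if g[v,u]<110 else ('b' if im[v,u,2]>im[v,u,0]*1.5 else ('+' if g[v,u]<300 else '.'))) for u in range(130,390,3)))
E
```

```text
tool_pos: [0.4712, 0.0763, 0.0577]
contact_force: [0.6, -0.1, 0.7]
tool_pos: [0.472, 0.0764, 0.056]
contact_force: [1.9, -0.3, 4.4]
[[255.8847 220.8261]
 [255.8521 233.0697]
 [254.557  227.45  ]
 [254.258  250.1509]
 [281.6771 227.7998]
 [227.4324 227.1002]]
140 ++++++++++++##################+#+++#+++++++++++++++++++++++++++++++++++++++++++++++++++
146 +++++.....+####################+#++++++++++++++++++++++++++++++++++++++++++++++++++++++
152 ++++......++++++++++++++...........................................+...................
158 +++++++++..............................................................................
164 +......................................................................................
170 ++...............+++++#+++++++++++#+#+#++++++++++++++++++++++++++++++++++++++++++++++++
176 .................+####+++++#+#######++#+#+#+#++#++++++++++++++++++##+##++++####++++++++
182 .................+#########++#+##+########+#####++++++++++++#+#++++##############+#++++
188 .................+#+#########################+#####++++#+++###+##++#################+++
194 .........
[... 1402 characters left out ...]
#+++++++++++++++++++++###############################+++
290 +###############################+++++++++++++++++++++###############################+++
296 .+##############################+++#######++#####++++############################+#+...
302 ..##############################+++#++.+++.++++++#+++##############################+...
308 ..###############################++#+++++++++++++#++###############################++++
314 ..+#################################+++++++++++++#################################+++++
320 ..+#################################+++++++++++++#+++++++++++++++++++++++++++++++++++++
326 ...+++++++++++++++++++++++++++++++++++++++++++++++++++++++++++++++++++++++++++++++++bbb
```

```bash
python3 -m pendant '[0,-0.004,0,0.013,0,0,0, 0,-0.004,0,0.013,0,0,0, 0,-0.004,0,0.013,0,0,0]' | grep -E "pos|contact"
python3 -m pendant '[0,-0.004,0,0.013,0,0,0, 0,-0.004,0,0.013,0,0,0, 0,-0.004,0,0.013,0,0,0]' | grep -E "pos|contact"
```

```text
tool_pos: [0.4732, 0.0764, 0.0545]
contact_force: [1.7, -0.4, 5.3]
tool_pos: [0.4738, 0.0764, 0.0535]
contact_force: [-2.6, -2.1, 16.1]
```

Force rose steadily and then jumped to 16 N after about 5 mm: the key is on its stop. Holding briefly, then backing off.

```bash
python3 -m pendant '[0,0,0,0,0,0,0, 0,0,0,0,0,0,0, 0,0.02,0,-0.06,0,0,0, 0,0.04,0,-0.15,0,0,0, 0,0.06,0,-0.5,0,0,0, 0,0,0,-0.9,0,0,0, 0,0,0,-0.9,0,0,0, 0,0,0,-0.9,0,0,0]'
python3 - <<'E'
from plan import *
ob=lambda im:(im[...,0]>110)&(im[...,1]<im[...,0]*.65)&(im[...,2]<im[...,0]*.4)
S=r.snapshot("scene");np.savez("scene4.npz",**S);A=np.load("scene0.npz")["img"];B=np.load("scene2.npz")["img"].astype(int);N=S["img"].astype(int)
print(ob(N)[165:186,200:222].sum(),ob(A.astype(int))[165:186,200:222].sum())
print("tub region diff",abs(N-B)[105:155,255:290].mean(), "weights diff",abs(N-A.astype(int))[240:345,262:330].mean())
E
```

```text
clock: 28.95
tool_pos: [0.434, 0.0763, 0.1832]
eef_rot: [-0.006, 0.989, -0.002, 0.151]
contact_force: [-0.3, 1.3, -0.6]
opening: 0.007
finger_force: 0.0
56 59
tub region diff 3.498666666666667 weights diff 8.715406162464985
```

To be sure the key, not the panel, took the force, I'll press once more, 6 mm further down-slope, and measure the key's movement in the images.

Run:
```python
from plan import *
F=np.array([.469,.0762,.050]);rows((F-.020*n,Tk),(F-.008*n,Tk),(F,Tk),(F+.002*n,Tk))
```

```text
q [ 0.3056  0.6403 -1.0743  2.4033  1.4741  0.7251 -0.3441] x [0.4337 0.0759 0.1817]
[0.079 0.004 0.782] [-0.004  0.001 -0.001] deg 0.38505242225689734
[0.053 0.004 0.858] [-0.004  0.001 -0.001] deg 0.38505242225689734
[0.035 0.004 0.908] [-0.004  0.001 -0.001] deg 0.38505242225689734
[0.031 0.005 0.921] [-0.004  0.001 -0.001] deg 0.38505242225689734
```

```bash
cat > key.py <<'E'
from plan import *
im_=r.snapshot("wrist");im=im_["img"].astype(int);o=(im[...,0]>90)&(im[...,1]<im[...,0]*.65)&(im[...,2]<im[...,0]*.4)
yy,xx=np.nonzero(o[150:260,200:310]);st=r.get_state();t=np.array([.805,0,.593])
print(st["tool_pos"],st["contact_force"],"rows",yy.min()+150,"cols",xx.min()+200,xx.max()+200)
for dn in(0,.0025,.005):
    C=np.array([.463,.0756,.073])+dn*n-.013*t;p=proj(im_,[C+[0,.016,0],C-[0,.016,0]]);print(dn,p.ravel(),"width",abs(p[0,0]-p[1,0]))
E
python3 -m pendant '[0,0.08,0,0.5,0,0,0, 0,0.08,0,0.78,0,0,0, 0,0.08,0,0.78,0,0,0, 0,0.08,0,0.78,0,0,0]' | grep -E "contact"
python3 key.py
python3 -m pendant '[0,-0.026,0,0.076,0,0,0, 0,-0.026,0,0.076,0,0,0, 0,-0.026,0,0.076,0,0,0]' | grep -E "pos|contact"
python3 -m pendant '[0,-0.01,0,0.025,0,0,0, 0,-0.01,0,0.025,0,0,0, 0,-0.01,0,0.025,0,0,0]' | grep -E "pos|contact"
python3 key.py
```

```text
contact_force: [-0.4, 0.2, -0.0]
[0.4547 0.0762 0.0632] [-0.5928  0.9191  0.0777] rows 256 cols 256 256
0 [280.2669 223.417  230.6181 222.7838] width 49.648819824527834
0.0025 [279.9482 223.211  230.9978 222.5866] width 48.950352210161014
0.005 [279.6383 223.0106 231.367  222.3949] width 48.271264269818516
tool_pos: [0.4644, 0.0761, 0.057]
contact_force: [-0.2, -0.2, 0.7]
tool_pos: [0.4668, 0.0762, 0.0536]
contact_force: [0.1, -1.2, 2.5]
[0.4668 0.0763 0.0536] [-0.0491  0.6657  2.6061] rows 214 cols 229 279
0 [281.8555 215.2113 228.1472 214.5032] width 53.708332059838426
0.0025 [281.4854 215.0678 228.594  214.3705] width 52.89130928857216
0.005 [281.1263 214.9287 229.0275 214.2417] width 52.098771501079426
```

```bash
python3 -m pendant '[0,-0.004,0,0.013,0,0,0, 0,-0.004,0,0.013,0,0,0, 0,-0.004,0,0.013,0,0,0]' | grep -E "pos|contact"
python3 -m pendant '[0,-0.004,0,0.013,0,0,0, 0,-0.004,0,0.013,0,0,0, 0,-0.004,0,0.013,0,0,0]' | grep -E "pos|contact"
python3 -m pendant '[0,-0.002,0,0.008,0,0,0, 0,-0.002,0,0.008,0,0,0, 0,-0.002,0,0.008,0,0,0]' | grep -E "pos|contact"
python3 key.py
```

```text
tool_pos: [0.4681, 0.0763, 0.0517]
contact_force: [-0.3, -0.4, 4.6]
tool_pos: [0.4688, 0.0763, 0.0507]
contact_force: [-3.3, -0.5, 15.0]
tool_pos: [0.4689, 0.0763, 0.0505]
contact_force: [-7.1, -2.7, 24.9]
[0.4689 0.0763 0.0504] [-6.7626 -2.9211 25.0323] rows 214 cols 229 279
0 [282.3734 215.8399 227.3727 214.9846] width 55.00078055159395
0.0025 [281.9815 215.6785 227.8374 214.8366] width 54.144178241488504
0.005 [281.6016 215.5222 228.2878 214.693 ] width 53.31384882521948
```

The spring force grew smoothly to about 5 N normal, then hit a hard stop. The key's apparent width stayed constant as the camera closed in, so the key moved down with the finger: it is fully down. Backing off.

```bash
python3 -m pendant '[0,0,0,0,0,0,0, 0,0.02,0,-0.06,0,0,0, 0,0.04,0,-0.15,0,0,0, 0,0.06,0,-0.5,0,0,0, 0,0,0,-0.9,0,0,0, 0,0,0,-0.9,0,0,0, 0,0,0,-0.9,0,0,0, 0,0,0,-0.9,0,0,0]'
python3 - <<'E'
from plan import *
ob=lambda im:(im[...,0]>110)&(im[...,1]<im[...,0]*.65)&(im[...,2]<im[...,0]*.4)
N=r.snapshot("scene")["img"].astype(int);A=np.load("scene0.npz")["img"].astype(int);B=np.load("scene2.npz")["img"].astype(int)
print("key",ob(N)[165:186,200:222].sum(),"of",ob(A)[165:186,200:222].sum(),"tub diff",abs(N-B)[105:155,255:290].mean())
br=lambda im:(im[...,0]>90)&(im[...,2]<im[...,0]*.45)&(im[...,1]<im[...,0]*.85)
for n_,(u,v) in {"500":(276,250),"200":(275,322)}.items():
    for im in(A,N):
        yy,xx=np.nonzero(br(im)[v-16:v+16,u-12:u+12]);print(n_,xx.mean()+u-12,yy.mean()+v-16)
print(r.get_state()["qd"].round(3),r.get_state()["contact_force"])
E
```

```text
clock: 31.85
tool_pos: [0.4296, 0.0759, 0.1773]
eef_rot: [-0.005, 0.989, -0.002, 0.149]
contact_force: [0.0, -0.5, 0.3]
opening: 0.008
finger_force: 0.0
key 56 of 59 tub diff 3.4632380952380952
500 276.234375 246.65625
500 276.2480620155039 246.7751937984496
200 274.48623853211006 319.6697247706422
200 274.4956521739131 319.83478260869566
[-0.003  0.023  0.001  0.003 -0.004 -0.002  0.005] [-0.1646 -0.3694 -1.0127]
```

Key is up, the tub stands unmoved, the weights have not shifted and the robot is clear, so I'm handing in.

```bash
python3 -c "
from plant import r
print(r.finish_job())"
```

```text
the job is handed in; nothing more can be done
None
```

The job is handed in (no verdict was returned): the tub stands mouth-up and released on the pan about 20 mm from its centre, the tare key was pressed to its stop twice and is up again, the weights have not moved, and the robot touches nothing; I did not re-measure the multimeter, but the arm never worked near it.

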